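# Pry open the tube reader and hold the carrier home on its sprung plunger

### The arm

A 6-joint arm with a two-finger parallel gripper is mounted at the origin on the work surface. World frame = base frame: x ahead of the robot, y to its left, z up, the work surface at z = 0. Lengths are in m, angles in degrees, forces in N, time in s.
With the tool pointing down it reaches from about 0.3 to 0.75 m from the base axis. Payload 8.5 kg.
Tool frame: the origin (TCP) lies on the centre line of the jaws, within the pads' length; the fingertips stand 14 mm ahead of it and the grasp point (between the pads) lies 5 mm behind it; z points along the fingers, y is the direction in which the jaws open and shut (so a half turn about z gives the same grasp; the last joint's range is limited). The gripper opens to 85 mm and grips with 20 to 120 N. Pads are 22 mm wide; open, the fingers measure 114 mm over their backs; the gripper's body (76 mm by 85 mm) begins 54 mm behind the grasp point. The pads swing forward as they close: fully open they stand 13 mm farther back than shut.
Start: joints at [-84.872, 21.807, 74.336, -0, 83.858, -12.336], TCP at [0.165, -0.525, 0.206] pointing down, gripper open.
Joint ranges: [-178.18, 178.18], [-50.72, 133.34], [12.68, 142.11], [-81.47, 261.47], [9.98, 163.14], [-165.26, 165.26]. Speed limits (degrees/s): [136.94, 136.94, 180, 180, 180, 180].

### API

Orientations are given as a 3x3 rotation matrix whose columns are the frame's x, y, z axes.
In Python, from rig import env, optics, order, finder gives the robot as it stands.
- The arm moves only by the tool play_rows, never from a script. Its argument "commands" is a list of rows, each an object of numbers: "grip": the closure, from -1 (fully open) to 1 (shut); "x", "y", "z": the shift along the tool's x, y, z in m; "rx", "ry", "rz": the turn, a rotation vector about the tool's x, y, z in rad. A call has 1 to 12 rows; each row shifts and turns the commanded pose from where the row before left it, along the tool's axes as they then stand; what a row does not reach is not made up. A row lasts 1/8 s, in which the tool goes at most 62.5 mm and 10.7 degrees, less where a joint would pass 70% of its speed; a pose out of reach is approached as far as the arm can. A call is refused whole if a number of a shift passes 0.0625 or a number of a turn 0.188, either way. A call with a gripper value outside its range is refused whole. The fingers move at their own pace and stop on an object; "squeeze" is the grip in N (left out, the last holds). Time passes only in rows, so rows that do not move let the fingers close. It gives the time, the measured TCP pose, the force and the opening at its end, in the units of the state.
- env.observe(): the state, without advancing time (a new reading comes with each control period).
- optics.get_image(name): name is "scene" or "top" or "wrist"; returns a dict with "color" (420x560x3 uint8, blue, green, red), "range_z" (420x560 float32, m along the optical axis (not along the pixel's ray), 0 where there is no reading), "fov_y" (degrees; the focal length in pixels is half the picture's height over the tangent of half this angle, whatever the lens; pixels are square), "cx", "cy" (the principal point, pixels), "cam_to_world" (4x4, takes a point from camera to world coordinates). Camera axes: x right, y down, z forward; pixel columns grow to the right and rows downward; lengths in m; the calibration is good to about 2 mm. The wrist camera is an equidistant fisheye: a pixel r from the principal point sees the ray r / f radians off the axis. A picture is of the moment at which its call begins.
- order.close_job(): hands the job in, once; it reports no verdict.
Trained networks look in the newest picture that a camera, given by its name, has taken for a name from the list of things; names that differ only in an ending like _2 or _b are one class to them, and where a whole thing is asked for, a point or a joint stands for the part that bears it (a point fixed in the world has none). Each returns a list of dicts, best first, with "conf" (0 to 1); they miss things now and then, are a little off and sometimes report something else, mostly with a low value. They report only what shows in the picture. A call takes as long as a camera call.
- finder.boxes_of(camera, thing): "point" ([x, y, z] in m, in world coordinates, good to about 4 mm: the middle of the surface that is visible of it).
The state is a dict: "time_s": time; "q": joint angles; "qvel": joint speeds; "joint_efforts": joint torques, N m; "position": TCP position; "tool_rot": TCP orientation; "ft_force": force on the tool from outside, world axes, zero at the start; "wrist_torque": the same for the moment, N m; "grip_width": finger opening in m.
Only numpy, scipy, OpenCV 4.12 (cv2) and the standard library are available. Lean on these libraries where they do the work, as an engineer would, in place of code of your own. Each camera call takes 0.05 s, during which the arm holds its last target.

### The job

The tube reader's black cover has no handle: pick up the orange spatula, work its thin blade into the slit under the cover's front edge, lever the cover up and swing it open to about upright or beyond, then lay the spatula down flat on the bench. Then pick up the blue tube carrier, lower it into the reader's well and press it down against the sprung plunger until its flange meets the metal collar, without ramming it; it will not stay down by itself, so finish while still holding it pressed firmly home with the gripper. Leave the other things on the bench where they are.

Things in the scene. Friction and masses are not known exactly. Their poses are not given: they have to be found in the camera images.
- reader: white instrument fixed to the bench, 170 (x) x 130 (y) x 80 mm; origin on the bench under the well's centre, x from front to hinge, z up; turned up to 0.3 rad. Front face at x -75 mm, back +95. On its top a rim 10 mm high and wide runs along the sides (y +-55 to 65) and back, leaving under the shut cover's front edge a slit 10 mm high, 110 wide, with a bare 20 mm ledge before it.
- well (a point): centre of the well's mouth at the height of the collar's top face, 80 mm above the bench. The well is a round upright hole of 50 mm diameter in the collar (20 mm thick, 2 mm chamfer); below it the well is wider. The plunger's brass head (34 mm diameter) waits 30 mm below this point.
- collar: square aluminium collar plate around the well, 76 x 98 mm, 20 mm thick, level with the reader's top and fixed in it; its top face is the hard stop for the carrier's flange. Origin at the centre of its underside, 60 mm above the bench; axes as the reader.
- cover (a joint): hinge angle of the black cover (plate 135 mm long from hinge to front edge, 128 wide, 5 thick) in rad: 0 shut, grows as the front edge rises, 1.57 upright, stops at 1.9; starts at 0 to 0.05. Stiff hinge (0.12 N m friction): the cover stays where it is left. 0.11 kg; lifting at the front edge takes about 1.5 N.
- cover_edge (a point): middle of the lower front edge of the cover, 135 mm from the hinge; moves with the cover. Closed: 55 mm ahead (to -x of the reader) of the well's centre, 90 mm above the bench.
- cover_hinge (a point): middle of the cover's hinge line, on the cover's underside, 80 mm behind the well's centre (reader +x), 90 mm above the bench; the line runs along the reader's y.
- plunger (a joint): travel of the sprung plunger in the well in m: 0 fully up, grows as it is pressed down. It pushes up with 4 N at 0 and 400 N/m more: 10 N at 0.015, where the carrier's flange meets the collar. A carrier merely set on it stays up.
- spatula: loose spatula lying flat, 180 mm long, 0.06 kg; origin on its underside at mid-handle, x along it to the blade's tip, z up. Orange handle 100 x 16 x 20 mm (x -50 to +50); flat steel blade 18 mm wide, 2 mm thick, mid-plane 10 mm above the underside, ending at x = 130 mm. Centre of mass about 24 mm ahead of the origin.
- blade_tip (a point): tip of the spatula's blade, 130 mm ahead of the spatula's origin, 10 mm above its underside.
- carrier: loose blue tube carrier standing upright, 100 mm tall, round, 0.1 to 0.2 kg; origin at the centre of its underside, z up. Body 44 mm diameter, 45 mm high (foot chamfered), then a flange of 66 mm diameter, 5 mm thick, with four white caps 8 mm high on it, then an aluminium stem of 20 mm diameter from 50 to 100 mm up. Yaw does not matter.
- stem (a point): grip point on the axis of the blue carrier's stem, 84 mm above its underside.
- spare: bystander: grey tube carrier with yellow caps, same shape as the blue one; origin at the centre of its underside.
- amber: bystander: amber bottle, 68 mm diameter, 150 mm tall; origin at the centre of its underside.
- jar: bystander: small jar with a white cap, 52 mm diameter, 60 mm tall; origin at the centre of its underside.
- dish: bystander: flat glass dish, 86 mm diameter, 14 mm high; origin at the centre of its underside.
- beaker: bystander: greenish glass beaker, 64 mm diameter, 75 mm tall; origin at the centre of its underside.
- tipbox: bystander: green box of 80 x 115 mm, 55 mm high; origin at the centre of its underside.

How it is judged:
By the outcome, as a careful person would: the job done as asked, in the order asked, and still so for the second after the job is handed in, while the arm keeps its last pose, push and grip.
It also fails if it takes over 72 s, if anything falls off the work surface, if the arm or the gripper's body presses on something with over 40 N, if the wrist force passes 120 N, or if a joint passes its speed limit or range.

## Working session

There is one attempt and no reset: what is moved stays moved. The work goes in short steps, Python scripts to look and compute and a tool call to move; the robot and the scene stay as the last step left them, time stands still between calls to the robot, and variables do not carry over. Pictures are saved under pics/ and viewed, and the job is handed in when it is done.

Besides the shell and the picture viewer there is one more tool, called as a command line: name --argument value ..., lists and objects as JSON in quotes. play_rows: Moves the arm, as the interface text tells. Its arguments: {"type":"object","properties":{"commands":{"type":"array"},"squeeze":{"type":"number"}},"required":["commands"]}

```bash
mkdir -p pics; ls; python3 - <<'E'
from rig import env, optics, order, finder
import cv2
print(env.observe())
for c in ["scene","top","wrist"]:
    im=optics.get_image(c); cv2.imwrite(f"pics/{c}0.png",im["color"])
    print(c,im["fov_y"],im["cx"],im["cy"],im["cam_to_world"].round(3).tolist())
for c in ["top","scene"]:
  for t in ["reader","collar","cover","cover_edge","cover_hinge","spatula","blade_tip","carrier","stem","spare","amber","jar","dish","beaker","tipbox"]:
    r=finder.boxes_of(c,t)
    print(c,t,[( [round(float(v),3) for v in d["point"]],round(d["conf"],2)) for d in r[:2]])
E
```

```text
pics
{'time_s': 0.0, 'q': array([-8.48718265e+01,  2.18413657e+01,  7.43852363e+01,  9.29966307e-04,
        8.38570554e+01, -1.23359612e+01]), 'qvel': array([-0.03399355, -0.01340119,  0.04103092, -0.04116187, -0.00667005,
        0.05917861]), 'joint_efforts': array([ 8.11445443e-04, -4.48469818e+01, -2.31272560e+01, -1.93163387e-04,
        4.81316252e-03,  6.07723996e-05]), 'position': array([ 0.16503056, -0.52431511,  0.20520544]), 'tool_rot': array([[ 9.53905540e-01,  3.00106995e-01, -1.14436153e-04],
       [ 3.00106838e-01, -9.53904485e-01,  1.45569433e-03],
       [ 3.27702890e-04, -1.42293795e-03, -9.99998934e-01]]), 'ft_force': array([ 0.0104024 , -0.73033495,  1.03917315]), 'wrist_torque': array([-0.02659418,  0.00875472,  0.01104114]), 'grip_width': 0.08524111091339966}
scene 49.605105501618596 275.860343868358 210.00313242735731 [[0.797, 0.48, -0.366, 1.003], [0.603, -0.646, 0.467, -0.582], [-0.012, -0.593, -0.805, 1.011], [0.0, 0.0, 0.0, 1.0]]
top 47.17861782728141 282.21984229577913 211.8627917716304 [[-0.022, -0.995, 0.095, 0.441], [-1.0, 0.021, -0.01, -0.012], [0.00
[... 1150 characters left out ...]
ver_edge [([0.626, -0.014, 0.093], 0.56)]
scene cover_hinge [([0.452, -0.439, 0.043], 0.72), ([0.628, -0.03, 0.093], 0.56)]
scene spatula [([0.504, -0.27, 0.011], 0.96), ([0.634, -0.033, 0.094], 0.38)]
scene blade_tip [([0.503, -0.27, 0.009], 0.74)]
scene carrier [([0.495, 0.284, 0.051], 0.93), ([0.659, -0.493, 0.051], 0.2)]
scene stem [([0.498, 0.283, 0.051], 0.61)]
scene spare [([0.736, -0.343, 0.045], 0.85)]
scene amber [([0.726, 0.285, 0.086], 0.88), ([0.657, -0.491, 0.055], 0.41)]
scene jar [([0.509, 0.415, 0.045], 0.54), ([0.735, -0.341, 0.045], 0.43)]
scene dish [([0.455, -0.017, 0.018], 0.95)]
scene beaker [([0.454, -0.439, 0.043], 0.66)]
scene tipbox [([0.663, -0.491, 0.051], 0.56)]
```

View pics/top0.png

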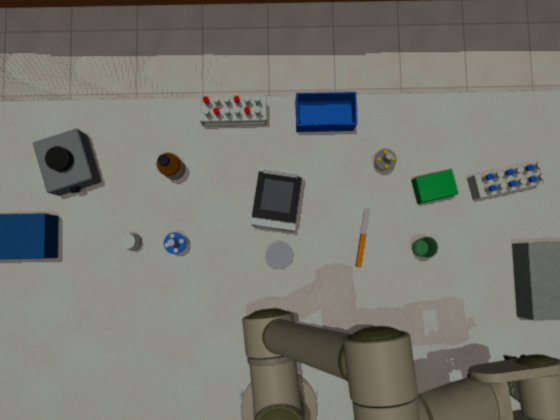

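View pics/scene0.png

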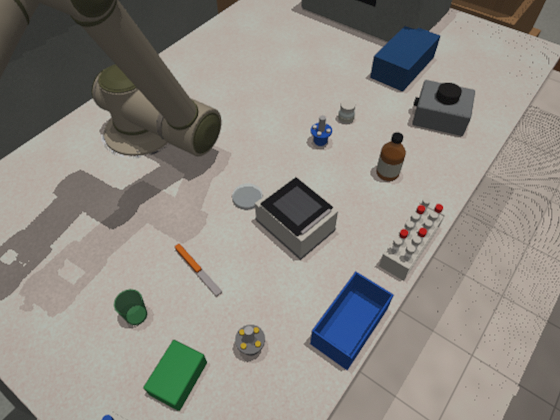

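View pics/wrist0.png

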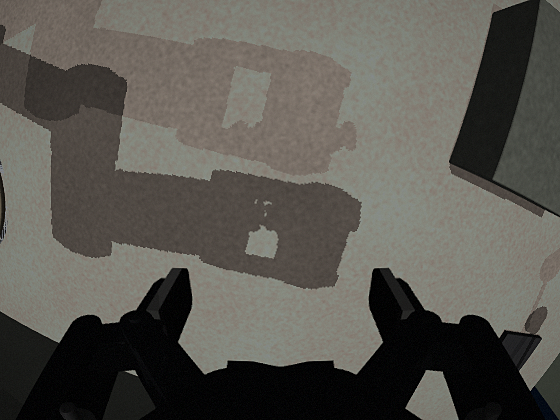

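The pictures show the reader at top (277,200), its ledge facing the robot, with the dish in front at (279,255). The spatula runs from (360,265) to blade tip (366,209), and the blue carrier is at (175,243). Next I'll measure them from the point clouds.

```bash
cat > h.py <<'E'
import numpy as np, cv2
from rig import env, optics, order, finder
def cloud(c):
    im=optics.get_image(c); z=im["range_z"].astype(float); H,W=z.shape
    f=H/2/np.tan(np.radians(im["fov_y"])/2)
    u,v=np.meshgrid(np.arange(W),np.arange(H))
    a=(u-im["cx"])/f; b=(v-im["cy"])/f
    if c=="wrist":
        r=np.hypot(a,b); k=np.where(r>1e-9,np.tan(np.minimum(r,1.5))/np.maximum(r,1e-9),1); a=a*k;b=b*k
    P=np.stack([a*z,b*z,z],-1)
    T=im["cam_to_world"]; P=P@T[:3,:3].T+T[:3,3]; P[z<=0]=np.nan
    return im,P
def save(im,n,roi=None,s=1):
    c=im["color"]
    if roi: c=c[roi[1]:roi[3],roi[0]:roi[2]]
    cv2.imwrite("pics/"+n,cv2.resize(c,None,fx=s,fy=s,interpolation=cv2.INTER_CUBIC))
E
python3 - <<'E'
from h import *
for c in ["top","scene"]:
    im,P=cloud(c); hsv=cv2.cvtColor(im["color"],cv2.COLOR_BGR2HSV); h,s,v=[hsv[...,i].astype(int) for i in range(3)]
    X,Y,Z=P[...,0],P[...,1],P[...,2]
    m=(abs(X-.47)<.13)&(abs(Y+.26)<.07)&(h>3)&(h<20)&(s>150)&(v>90)
    q=P[m]; print(c,"orange",m.sum(),np.median(q,0).round(4))
    (cx,cy),(w,hh),an=cv2.minAreaRect(q[:,:2].astype(np.float32)*1000); print(" rect",cx,cy,w,hh,an,'z',np.percentile(q[:,2],[10,50,90]))
    m=(abs(X-.5)<.13)&(abs(Y+.26)<.06)&(Z>.005)&(Z<.04)
    q=P[m]; mu=q.mean(0);d=np.linalg.svd(q[:,:2]-mu[:2],full_matrices=False)[2][0]; d*=np.sign(d[0]); t=(q[:,:2]-mu[:2])@d
    print(" above bench",m.sum(),"dir",np.degrees(np.arctan2(d[1],d[0])),"ends",mu[:2]+d*t.min(),mu[:2]+d*t.max(),np.ptp(t))
    m=(abs(X-.6)<.16)&(abs(Y+.01)<.13)&(Z>.06)&(Z<.12)
    q=P[m]; r=cv2.minAreaRect(q[:,:2].astype(np.float32)*1000); print(" reader",r,cv2.boxPoints(r).round(1).tolist(), np.percentile(q[:,2],[5,25,50,75,95]))
    m=m&(Z>.088)&(v<110);q=P[m]; r=cv2.minAreaRect(q[:,:2].astype(np.float32)*1000); print(" cover",r)
    m=(abs(X-.49)<.06)&(abs(Y-.29)<.06)&(Z>.01); q=P[m]
    print(" carrier z",q[:,2].max(), "stemtop",np.median(q[q[:,2]>.09],0),(q[:,2]>.09).sum())
    mf=q[(q[:,2]>.04)&(q[:,2]<.062)]; print("  flange",cv2.minEnclosingCircle(mf[:,:2].astype(np.float32)*1000))
    fl=P[(abs(X-.4)<.1)&(abs(Y-.15)<.05)]; print(" bench z",np.nanmedian(fl[:,2]))
    save(im,c+"_r.png",(220,140,400,300) if c=="top" else (160,160,360,310),4)
E
```

```text
top orange 161 [ 0.4582 -0.2584  0.0201]
 rect 458.41119384765625 -259.05804443359375 14.172593116760254 96.9366683959961 78.92311096191406 z [0.01481599 0.02008483 0.02417516]
 above bench 670 dir -2.2248725268608123 ends [ 0.37018759 -0.26064061] [ 0.62983961 -0.27072832] 0.2598479038022289
 reader ((614.0104370117188, -10.784736633300781), (130.082763671875, 172.94393920898438), 80.39755249023438) [[517.9000244140625, -60.5], [688.4000244140625, -89.30000305175781], [710.0999755859375, 38.900001525878906], [539.5999755859375, 67.80000305175781]] [0.07905325 0.09350684 0.09696053 0.09945928 0.10271098]
 cover ((617.2000732421875, -11.382423400878906), (129.84048461914062, 134.68875122070312), 80.4698257446289)
 carrier z 0.10616879014331504 stemtop [0.49192703 0.29167133 0.09941366] 43
  flange ((492.5711669921875, 292.45880126953125), 32.90227127075195)
 bench z 0.0002718557889760387
scene orange 213 [ 0.462  -0.2579  0.0186]
 rect 461.0077819824219 -255.7700958251953 20.753686904907227 102.21745300292969 78.1836166381836 z [0.01538165 0.01863589 0.02131831]
 above bench 479 dir -10.482029043075864 ends [ 0.37261341 -0.2429766 ] [ 0.6184677  -0.28846324] 0.25002673559942334
 reader ((615.6657104492188, -8.316352844238281), (133.07464599609375, 172.808837890625), 80.4610824584961) [[519.4000244140625, -59.599998474121094], [689.7999877929688, -88.30000305175781], [711.9000244140625, 43.0], [541.5, 71.5999984741211]] [0.0691074  0.08929002 0.0953149  0.0971538  0.09930906]
 cover ((625.2754516601562, -10.5430908203125), (131.96778869628906, 152.61631774902344), 79.82128143310547)
 carrier z 0.10144470235167635 stemtop [0.49547594 0.29237181 0.09829971] 41
  flange ((493.92584228515625, 295.6529846191406), 35.65449523925781)
 bench z -0.001113551908548338
```

```bash
python3 - <<'E'
from h import *
im,P=cloud("top")
for col in (262,270,278,286,294):
    print(col,[(r,*P[r,col].round(3).tolist(),int(im["color"][r,col].mean())) for r in range(165,236,4)])
E
```

```text
262 [(165, 0.727, 0.032, 0.001, 140), (169, 0.699, 0.03, 0.087, 142), (173, 0.686, 0.03, 0.094, 35), (177, 0.673, 0.03, 0.098, 27), (181, 0.661, 0.03, 0.1, 30), (185, 0.65, 0.031, 0.099, 28), (189, 0.639, 0.031, 0.097, 36), (193, 0.627, 0.031, 0.097, 45), (197, 0.615, 0.031, 0.096, 53), (201, 0.603, 0.031, 0.1, 60), (205, 0.592, 0.032, 0.095, 61), (209, 0.58, 0.032, 0.103, 47), (213, 0.569, 0.032, 0.104, 33), (217, 0.558, 0.032, 0.098, 37), (221, 0.547, 0.033, 0.081, 144), (225, 0.536, 0.033, 0.075, 128), (229, 0.53, 0.036, -0.006, 98), (233, 0.517, 0.036, -0.002, 140)]
270 [(165, 0.726, 0.008, 0.004, 142), (169, 0.698, 0.007, 0.09, 142), (173, 0.685, 0.007, 0.095, 97), (177, 0.673, 0.007, 0.098, 26), (181, 0.661, 0.007, 0.097, 62), (185, 0.65, 0.008, 0.096, 62), (189, 0.638, 0.008, 0.098, 62), (193, 0.626, 0.008, 0.103, 62), (197, 0.615, 0.008, 0.095, 61), (201, 0.603, 0.008, 0.097, 62), (205, 0.591, 0.009, 0.101, 61), (209, 0.58, 0.009, 0.102, 60), (213, 0.568, 0.009, 0.099, 31), (217, 0.557, 0.009, 0.094, 31), (221, 0.547, 0.01, 0.082, 138), (225, 0.535, 0.01, 0.08, 142), (229, 0.
[... 1136 characters left out ...]
.036, 0.1, 50), (225, 0.534, -0.036, 0.084, 144), (229, 0.524, -0.036, 0.062, 103), (233, 0.516, -0.037, -0.005, 101)]
294 [(165, 0.725, -0.067, 0.002, 141), (169, 0.714, -0.067, -0.007, 140), (173, 0.684, -0.063, 0.093, 140), (177, 0.671, -0.062, 0.099, 74), (181, nan, nan, nan, 29), (185, 0.648, -0.062, 0.098, 31), (189, 0.637, -0.061, 0.095, 28), (193, 0.625, -0.061, 0.098, 28), (197, 0.614, -0.061, 0.096, 29), (201, 0.601, -0.06, 0.1, 29), (205, 0.59, -0.06, 0.099, 31), (209, 0.578, -0.06, 0.101, 29), (213, 0.567, -0.06, 0.096, 29), (217, 0.555, -0.059, 0.1, 32), (221, 0.544, -0.059, 0.098, 35), (225, 0.534, -0.059, 0.076, 139), (229, nan, nan, nan, 133), (233, 0.515, -0.061, 0.001, 98)]
```

play_rows --commands '[{"rz":0.168,"grip":-1},{"rz":0.168},{"rz":0.167},{"x":0.0278,"y":-0.0354},{"x":0.0278,"y":-0.0354},{"x":0.0278,"y":-0.0354},{"x":0.0278,"y":-0.0354},{"x":0.0278,"y":-0.0354},{"x":0.0278,"y":-0.0354},{"x":0.0278,"y":-0.0354},{"x":0.0278,"y":-0.0354},{"x":0.0278,"y":-0.0354}]'

```text
invalid input at $.commands[0]: expected keys grip, x, y, z, rx, ry, rz
```

```bash
cat >> h.py <<'E'
def st():
    s=env.observe(); R=s["tool_rot"]
    print("t",round(s["time_s"],2),"pos",s["position"].round(4),"yaw",round(np.degrees(np.arctan2(R[1,0],R[0,0])),2),"zax",R[:,2].round(4),"F",s["ft_force"].round(2),"M",s["wrist_torque"].round(2),"w",round(s["grip_width"],4))
    return s
def rows(s,tgt):
    "shift to world point tgt in current tool axes"
    return s["tool_rot"].T@(np.array(tgt)-s["position"])
E
python3 - <<'E'
from h import *
s=st(); print(s["q"].round(1))
im,P=cloud("wrist"); save(im,"w1.png")
hsv=cv2.cvtColor(im["color"],cv2.COLOR_BGR2HSV); h,sa,v=[hsv[...,i].astype(int) for i in range(3)]
X,Y,Z=P[...,0],P[...,1],P[...,2]
m=(abs(X-.47)<.13)&(abs(Y+.26)<.07)&(h>3)&(h<20)&(sa>150)&(v>60)&(Z>.012)
q=P[m]; print(m.sum(),np.percentile(q[:,2],[5,50,95])); r=cv2.minAreaRect(q[:,:2].astype(np.float32)*1000);print(r)
m=(abs(X-.5)<.15)&(abs(Y+.27)<.05)&(Z>.006)&(Z<.03); q=P[m]; print(m.sum(),cv2.minAreaRect(q[:,:2].astype(np.float32)*1000))
E
```

```text
t 1.8 pos [ 0.1651 -0.5246  0.2058] yaw 17.46 zax [-0.  0. -1.] F [0.9  0.9  0.25] M [-0.04  0.   -0.03] w 0.0856
[-84.9  21.8  74.3  -0.   83.9 -12.3]Traceback (most recent call last):
  File "<stdin>", line 7, in <module>
    return _quantile_unchecked(
        a, q, axis, out, overwrite_input, method, keepdims, weights)
    return _ureduce(a,
                    func=_quantile_ureduce_func,
    ...<5 lines>...
                    overwrite_input=overwrite_input,
                    method=method)
    r = func(a, **kwargs)
    result = _quantile(arr,
                       quantiles=q,
    ...<2 lines>...
                       out=out,
                       weights=wgt)
    slices_having_nans = np.isnan(arr[-1, ...])
                                  ~~~^^^^^^^^^
IndexError: index -1 is out of bounds for axis 0 with size 0
```

View pics/w1.png

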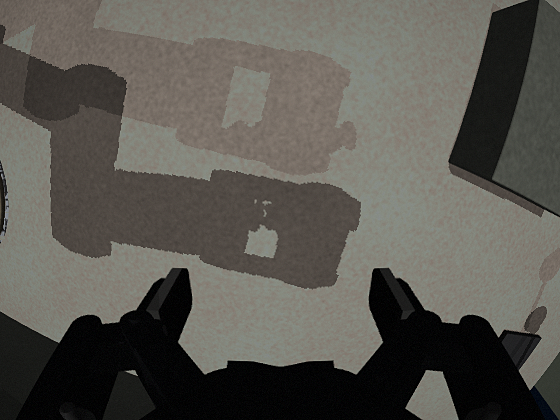

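The call was refused because every row needs all seven keys.

play_rows --commands '[{"grip":-1,"x":0,"y":0,"z":0,"rx":0,"ry":0,"rz":0.168},{"grip":-1,"x":0,"y":0,"z":0,"rx":0,"ry":0,"rz":0.168},{"grip":-1,"x":0,"y":0,"z":0,"rx":0,"ry":0,"rz":0.167},{"grip":-1,"x":0.0278,"y":-0.0354,"z":0,"rx":0,"ry":0,"rz":0},{"grip":-1,"x":0.0278,"y":-0.0354,"z":0,"rx":0,"ry":0,"rz":0},{"grip":-1,"x":0.0278,"y":-0.0354,"z":0,"rx":0,"ry":0,"rz":0},{"grip":-1,"x":0.0278,"y":-0.0354,"z":0,"rx":0,"ry":0,"rz":0},{"grip":-1,"x":0.0278,"y":-0.0354,"z":0,"rx":0,"ry":0,"rz":0},{"grip":-1,"x":0.0278,"y":-0.0354,"z":0,"rx":0,"ry":0,"rz":0},{"grip":-1,"x":0.0278,"y":-0.0354,"z":0,"rx":0,"ry":0,"rz":0},{"grip":-1,"x":0.0278,"y":-0.0354,"z":0,"rx":0,"ry":0,"rz":0},{"grip":-1,"x":0.0278,"y":-0.0354,"z":0,"rx":0,"ry":0,"rz":0}]' --squeeze 100

```text
time_s: 3.35
position: [0.4741, -0.2604, 0.2059]
tool_rot: [[0.98, -0.197, 0.0], [-0.197, -0.98, -0.0], [0.0, 0.0, -1.0]]
ft_force: [0.3, -0.8, -0.6]
grip_width: 0.0855
```

```bash
cat > look1.py <<'E'
from h import *
s=st(); print(s["q"].round(1))
im,P=cloud("wrist"); save(im,"w2.png")
hsv=cv2.cvtColor(im["color"],cv2.COLOR_BGR2HSV); h,sa,v=[hsv[...,i].astype(int) for i in range(3)]
X,Y,Z=P[...,0],P[...,1],P[...,2]
m=(abs(X-.47)<.13)&(abs(Y+.26)<.07)&(h>3)&(h<20)&(sa>150)&(v>60)&(Z>.014)
q=P[m]; print(m.sum()); print(np.percentile(q[:,2],[5,50,95])); r=cv2.minAreaRect(q[:,:2].astype(np.float32)*1000);print(r)
m=(abs(X-.5)<.15)&(abs(Y+.27)<.05)&(Z>.006)&(Z<.03); q=P[m]; print(m.sum(),cv2.minAreaRect(q[:,:2].astype(np.float32)*1000))
E
python3 look1.py
```

```text
t 3.35 pos [ 0.4741 -0.2604  0.2059] yaw -11.35 zax [ 1.e-04 -2.e-04 -1.e+00] F [ 0.34 -0.81 -0.57] M [-0.02 -0.05 -0.01] w 0.0855
[-41.3  20.9  75.8  -0.   83.3  60. ]
1010
[0.01853871 0.02039308 0.02168629]
((459.3314514160156, -255.98858642578125), (14.73937702178955, 98.80352783203125), 78.31084442138672)
2288 ((498.6109924316406, -263.5124816894531), (17.611841201782227, 178.7815399169922), 78.7619857788086)
```

View pics/w2.png

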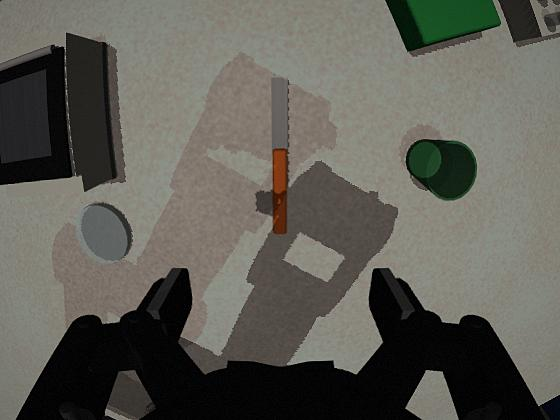

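The view is clear: the handle spans (280,150)–(280,233) and the blade tip is at (280,78), aligned with the tool. I'll descend and grasp.

play_rows --commands '[{"grip":-1,"x":0,"y":-0.0017,"z":0.034,"rx":0,"ry":0,"rz":0},{"grip":-1,"x":0,"y":0,"z":0.034,"rx":0,"ry":0,"rz":0},{"grip":-1,"x":0,"y":0,"z":0.034,"rx":0,"ry":0,"rz":0},{"grip":-1,"x":0,"y":0,"z":0.034,"rx":0,"ry":0,"rz":0},{"grip":-1,"x":0,"y":0,"z":0.034,"rx":0,"ry":0,"rz":0},{"grip":-1,"x":0,"y":0,"z":0.009,"rx":0,"ry":0,"rz":0},{"grip":-1,"x":0,"y":0,"z":0.009,"rx":0,"ry":0,"rz":0},{"grip":1,"x":0,"y":0,"z":0,"rx":0,"ry":0,"rz":0},{"grip":1,"x":0,"y":0,"z":0,"rx":0,"ry":0,"rz":0},{"grip":1,"x":0,"y":0,"z":0,"rx":0,"ry":0,"rz":0},{"grip":1,"x":0,"y":0,"z":0,"rx":0,"ry":0,"rz":0},{"grip":1,"x":0,"y":0,"z":0,"rx":0,"ry":0,"rz":0}]' --squeeze 100

```text
time_s: 4.9
position: [0.4735, -0.2599, 0.018]
tool_rot: [[0.98, -0.197, 0.0], [-0.197, -0.98, -0.0], [0.0, 0.0, -1.0]]
ft_force: [0.4, -0.6, 0.6]
grip_width: 0.0001
```

```bash
python3 -c "
from h import *
st()"
```

```text
t 4.9 pos [ 0.4735 -0.2599  0.018 ] yaw -11.36 zax [ 2.e-04 -2.e-04 -1.e+00] F [ 0.44 -0.61  0.57] M [-0.01 -0.04 -0.06] w 0.0001
```

```bash
python3 - <<'E'
from h import *
st()
im,P=cloud("wrist"); save(im,"w3.png")
im,P=cloud("scene"); save(im,"s3.png",(120,200,300,330),4)
E
```

```text
t 4.9 pos [ 0.4735 -0.2599  0.018 ] yaw -11.36 zax [ 2.e-04 -2.e-04 -1.e+00] F [ 0.44 -0.61  0.57] M [-0.01 -0.04 -0.06] w 0.0001
```

View pics/w3.png

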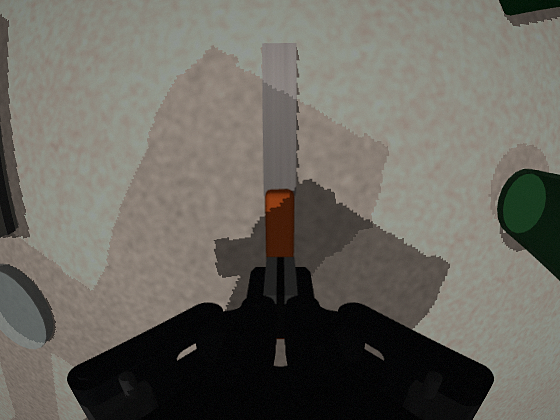

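View pics/s3.png

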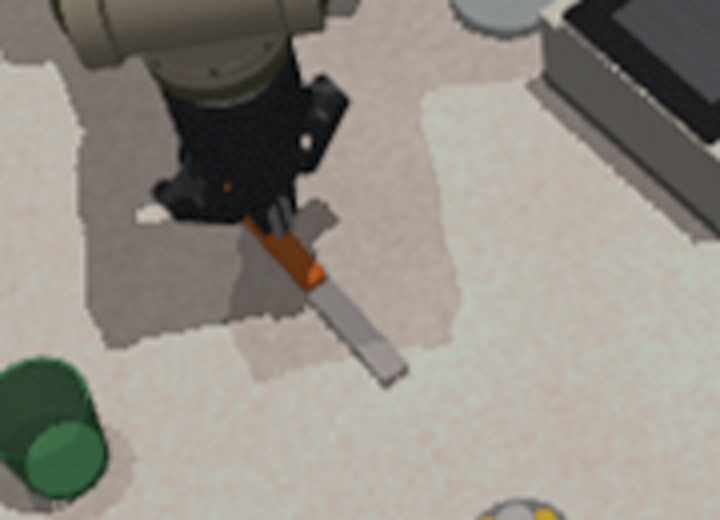

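```bash
python3 - <<'E'
from h import *
s=st()
im,P=cloud("wrist")
save(im,"w4.png",(220,180,340,380),3)
R=s["tool_rot"];p=s["position"]
for c in (262,266,271,275,280,285,290,294):
    print(c,[(r,*( (P[r,c]-p)@R*1000).round(0).tolist()) for r in range(195,370,12)])
im,P=cloud("top"); save(im,"t4.png",(330,190,400,290),6)
for t in ["spatula","blade_tip"]:
  for c in ["wrist","top","scene"]: print(t,c,[(np.round(d["point"],3).tolist(),round(d["conf"],2)) for d in finder.boxes_of(c,t)[:1]])
E
```

```text
t 5.0 pos [ 0.4734 -0.2599  0.0179] yaw -11.36 zax [ 1.e-04 -0.e+00 -1.e+00] F [ 0.69 -0.54 -1.01] M [-0.03  0.05  0.04] w -0.0001
262 [(195, 28.0, -11.0, 18.0), (207, 21.0, -11.0, 17.0), (219, 13.0, -12.0, 18.0), (231, 5.0, -12.0, 18.0), (243, -3.0, -12.0, 17.0), (255, -11.0, -12.0, 18.0), (267, 7.0, -9.0, -33.0), (279, 8.0, -8.0, -46.0), (291, 7.0, -8.0, -54.0), (303, 14.0, -7.0, -73.0), (315, 12.0, -7.0, -77.0), (327, 12.0, -6.0, -84.0), (339, 17.0, -6.0, -96.0), (351, 18.0, -5.0, -102.0), (363, 14.0, -5.0, -104.0)]
266 [(195, 33.0, -8.0, -0.0), (207, 27.0, -8.0, -1.0), (219, 19.0, -8.0, 0.0), (231, 13.0, -8.0, -1.0), (243, 4.0, -9.0, 1.0), (255, -2.0, -9.0, -0.0), (267, 11.0, -7.0, -40.0), (279, 11.0, -6.0, -51.0), (291, 11.0, -6.0, -61.0), (303, 12.0, -6.0, -70.0), (315, 12.0, -5.0, -78.0), (327, 13.0, -5.0, -85.0), (339, 15.0, -5.0, -94.0), (351, 11.0, -5.0, -95.0), (363, 7.0, -5.0, -97.0)]
271 [(195, 34.0, -5.0, -3.0), (207, 27.0, -5.0, -3.0), (219, 20.0, -5.0, -2.0), (231, 14.0, -6.0, -4.0), (243, 6.0, -6.0, -3.0), (255, -1.0, -6.0, -3.0), (267, 11.0, -5.0, -41.0), (279, 11.0
[... 1638 characters left out ...]
0), (339, -2.0, 3.0, -74.0), (351, -7.0, 3.0, -75.0), (363, -8.0, 3.0, -81.0)]
294 [(195, 32.0, 7.0, 3.0), (207, 27.0, 7.0, -1.0), (219, 19.0, 7.0, -0.0), (231, 12.0, 7.0, 1.0), (243, -3.0, 8.0, 18.0), (255, -11.0, 8.0, 17.0), (267, 11.0, 6.0, -41.0), (279, 11.0, 5.0, -51.0), (291, 11.0, 5.0, -61.0), (303, 12.0, 5.0, -70.0), (315, 12.0, 4.0, -78.0), (327, 12.0, 4.0, -84.0), (339, 15.0, 4.0, -93.0), (351, 11.0, 4.0, -95.0), (363, 8.0, 4.0, -97.0)]
spatula wrist []
spatula top [([0.577, -0.279, 0.013], 0.4)]
spatula scene [([0.524, -0.274, 0.008], 0.58)]
blade_tip wrist [([0.533, -0.267, 0.014], 0.7)]
blade_tip top [([0.573, -0.28, 0.014], 0.6)]
blade_tip scene [([0.522, -0.276, 0.012], 0.72)]
```

View pics/w4.png

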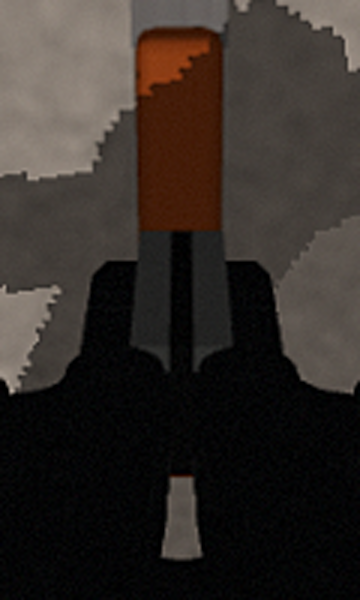

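The gripper shut on nothing: the pads end above the handle, at tool z of about -30 mm by depth. I'll open and measure where the tips really are.

play_rows --commands '[{"grip":-1,"x":0,"y":0,"z":0,"rx":0,"ry":0,"rz":0},{"grip":-1,"x":0,"y":0,"z":0,"rx":0,"ry":0,"rz":0},{"grip":-1,"x":0,"y":0,"z":0,"rx":0,"ry":0,"rz":0},{"grip":-1,"x":0,"y":0,"z":0,"rx":0,"ry":0,"rz":0}]' --squeeze 100

```text
time_s: 5.9
position: [0.4734, -0.2599, 0.0178]
tool_rot: [[0.98, -0.197, -0.0], [-0.197, -0.98, 0.0], [-0.0, -0.0, -1.0]]
ft_force: [0.5, 0.2, 0.1]
grip_width: 0.0718
```

```bash
python3 - <<'E'
from h import *
s=st()
im,P=cloud("wrist")
save(im,"w5.png")
R=s["tool_rot"];p=s["position"]; Q=(P-p)@R*1000
np.save("q.npy",Q)
m=(abs(Q[...,0])<16)&(abs(Q[...,1])<60)&(Q[...,2]<-8)
q=Q[m]; print(m.sum())
for lo in range(-110,0,10):
    k=q[(q[:,2]>=lo)&(q[:,2]<lo+10)]
    print(lo,len(k), k.min(0).round() if len(k) else '',k.max(0).round() if len(k) else '')
im,P=cloud("scene"); save(im,"s5.png",(120,180,300,310),4)
E
```

```text
t 5.9 pos [ 0.4734 -0.2599  0.0178] yaw -11.35 zax [-0.  0. -1.] F [0.51 0.2  0.1 ] M [ 0.03  0.03 -0.02] w 0.0718
25650
-110 5151 [ -13.  -60. -110.] [  16.   60. -100.]
-100 2586 [ -13.  -60. -100.] [ 16.  60. -90.]
-90 4445 [-12. -60. -90.] [ 15.  60. -80.]
-80 1280 [ -3. -60. -80.] [ 15.  60. -70.]
-70 1278 [-11. -50. -70.] [ 12.  49. -60.]
-60 1185 [-12. -50. -60.] [ 12.  49. -50.]
-50 971 [-11. -50. -50.] [ 12.  50. -40.]
-40 282 [-10. -43. -40.] [ 12.  42. -34.]
-30 0  
-20 0  
-10 0
```

View pics/w5.png

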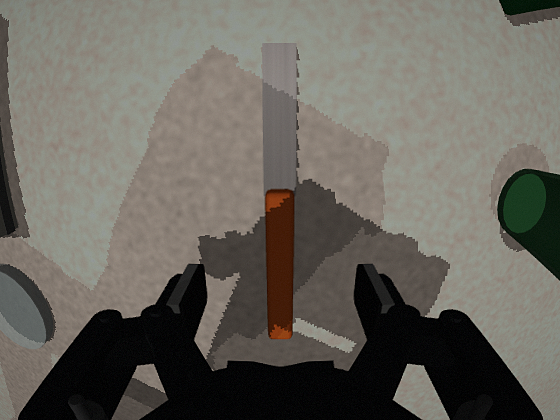

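View pics/s5.png

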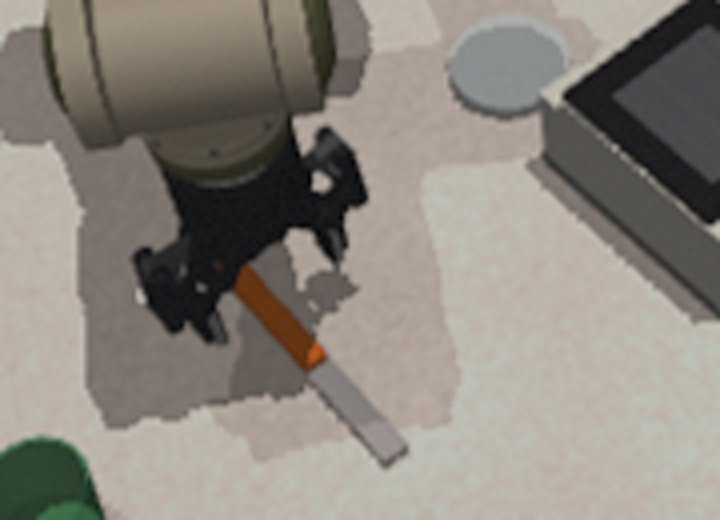

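The depth image puts the fingertips about 43 mm farther back than stated: roughly 37 mm behind the reported TCP when open, 29 mm when shut. The scene view agrees, showing the fingers well above the handle. I'll trust that and descend carefully while watching force.

play_rows --commands '[{"grip":-1,"x":0,"y":-0.001,"z":0.01,"rx":0,"ry":0,"rz":0},{"grip":-1,"x":0,"y":0,"z":0.01,"rx":0,"ry":0,"rz":0},{"grip":-1,"x":0,"y":0,"z":0.01,"rx":0,"ry":0,"rz":0},{"grip":-1,"x":0,"y":0,"z":0,"rx":0,"ry":0,"rz":0}]' --squeeze 100

```text
time_s: 6.5
position: [0.4732, -0.2585, -0.0132]
tool_rot: [[0.98, -0.197, -0.002], [-0.197, -0.98, 0.001], [-0.002, -0.001, -1.0]]
ft_force: [-0.0, -0.0, 0.4]
grip_width: 0.0855
```

```bash
python3 - <<'E'
from h import *
s=st()
im,P=cloud("wrist")
save(im,"w6.png")
im,P=cloud("scene"); save(im,"s6.png",(120,180,300,310),4)
E
```

```text
t 6.5 pos [ 0.4732 -0.2585 -0.0132] yaw -11.36 zax [-0.0015  0.0013 -1.    ] F [-0.01 -0.03  0.41] M [ 0.02 -0.01 -0.03] w 0.0855
```

View pics/w6.png

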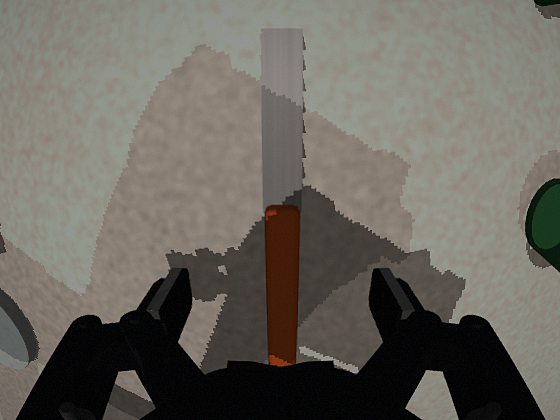

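View pics/s6.png

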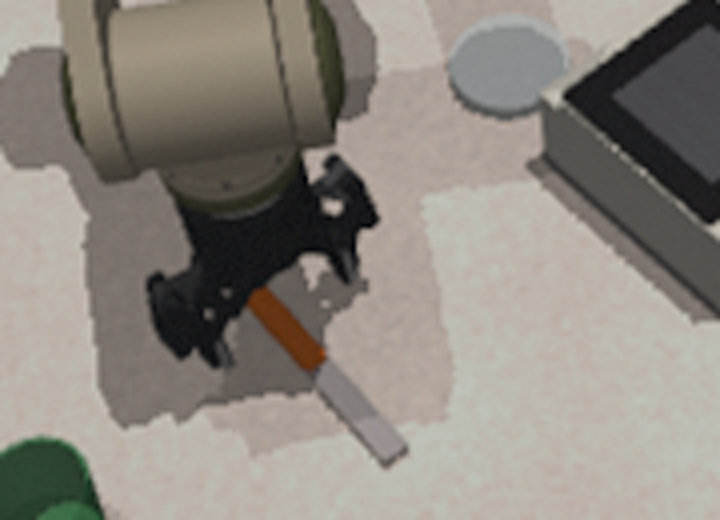

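Still no contact, and the finger shadows are closing in on the tips. I'll go 10 mm further and close.

play_rows --commands '[{"grip":-1,"x":0,"y":0,"z":0.005,"rx":0,"ry":0,"rz":0},{"grip":-1,"x":0,"y":0,"z":0.005,"rx":0,"ry":0,"rz":0},{"grip":1,"x":0,"y":0,"z":0,"rx":0,"ry":0,"rz":0},{"grip":1,"x":0,"y":0,"z":0,"rx":0,"ry":0,"rz":0},{"grip":1,"x":0,"y":0,"z":0,"rx":0,"ry":0,"rz":0},{"grip":1,"x":0,"y":0,"z":0,"rx":0,"ry":0,"rz":0},{"grip":1,"x":0,"y":0,"z":0,"rx":0,"ry":0,"rz":0}]' --squeeze 100

```text
time_s: 7.48
position: [0.4738, -0.259, -0.0217]
tool_rot: [[0.98, -0.197, 0.001], [-0.197, -0.98, -0.0], [0.001, 0.0, -1.0]]
ft_force: [-1.3, 0.6, 5.5]
grip_width: 0.0133
```

```bash
python3 - <<'E'
from h import *
s=st()
im,P=cloud("wrist")
save(im,"w7.png")
E
```

```text
t 7.47 pos [ 0.4738 -0.259  -0.0217] yaw -11.36 zax [ 6.e-04 -4.e-04 -1.e+00] F [-1.32  0.63  5.49] M [ 0.11  0.17 -0.01] w 0.0133
```

View pics/w7.png

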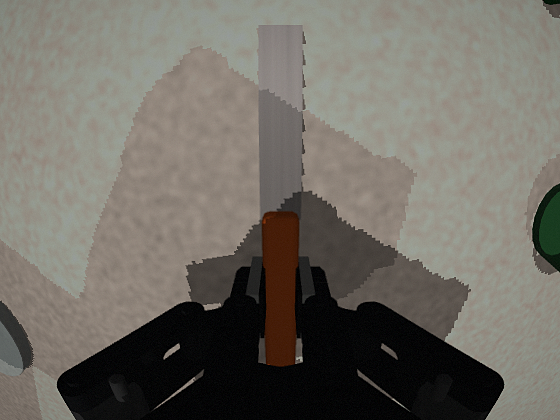

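It's gripped: width is 13 mm, and the pads flank the handle at (245–318,260–300). The tips lightly touched the bench at TCP z=-0.022, so the true tip offset is about -22 mm. Lift and carry it to just before the reader.

play_rows --commands '[{"grip":1,"x":0,"y":0,"z":-0.015,"rx":0,"ry":0,"rz":0},{"grip":1,"x":0,"y":0,"z":-0.04,"rx":0,"ry":0,"rz":0},{"grip":1,"x":0,"y":0,"z":-0.045,"rx":0,"ry":0,"rz":0},{"grip":1,"x":0,"y":0,"z":-0.04,"rx":0,"ry":0,"rz":-0.031},{"grip":1,"x":-0.0141,"y":-0.0335,"z":0,"rx":0,"ry":0,"rz":0},{"grip":1,"x":-0.0141,"y":-0.0335,"z":0,"rx":0,"ry":0,"rz":0},{"grip":1,"x":-0.0141,"y":-0.0335,"z":0,"rx":0,"ry":0,"rz":0},{"grip":1,"x":-0.0141,"y":-0.0335,"z":0,"rx":0,"ry":0,"rz":0},{"grip":1,"x":-0.0141,"y":-0.0335,"z":0,"rx":0,"ry":0,"rz":0},{"grip":1,"x":-0.0141,"y":-0.0335,"z":0,"rx":0,"ry":0,"rz":0},{"grip":1,"x":-0.0141,"y":-0.0335,"z":0,"rx":0,"ry":0,"rz":0},{"grip":1,"x":-0.0141,"y":-0.0335,"z":0,"rx":0,"ry":0,"rz":0}]' --squeeze 100

```text
time_s: 9.02
position: [0.4066, 0.0252, 0.1186]
tool_rot: [[0.986, -0.167, 0.001], [-0.167, -0.986, -0.0], [0.001, 0.0, -1.0]]
ft_force: [0.8, -0.4, -1.1]
grip_width: 0.0135
```

play_rows --commands '[{"grip":1,"x":0,"y":0,"z":0.032,"rx":0,"ry":0,"rz":0},{"grip":1,"x":0,"y":0,"z":0,"rx":0,"ry":0,"rz":0}]'

```text
time_s: 9.28
position: [0.4059, 0.0246, 0.0854]
tool_rot: [[0.986, -0.166, -0.003], [-0.166, -0.986, 0.001], [-0.003, -0.0, -1.0]]
ft_force: [0.4, -0.6, -1.2]
grip_width: 0.0139
```

```bash
cat > look2.py <<'E'
from h import *
import sys
n=sys.argv[1]
s=st(); R=s["tool_rot"];p=s["position"]
yaw=np.radians(-9.6); W=np.array([.6045,-.0092,0]); RR=np.array([[np.cos(yaw),-np.sin(yaw),0],[np.sin(yaw),np.cos(yaw),0],[0,0,1]])
print("TCP in reader mm",((p-W)@RR*1000).round(1))
for c in ["wrist","scene"]:
    im,P=cloud(c); save(im,f"{c}_{n}.png",None if c=="wrist" else (200,120,380,270),1 if c=="wrist" else 4)
    Q=(P-p)@R*1000; hsv=cv2.cvtColor(im["color"],cv2.COLOR_BGR2HSV)
    m=(Q[...,0]>64)&(Q[...,0]<135)&(abs(Q[...,1])<14)&(Q[...,2]>-60)&(Q[...,2]<-5)
    q=Q[m]
    if len(q)<20: print(c,"few"); continue
    for a in range(64,135,10):
        k=q[(q[:,0]>=a)&(q[:,0]<a+10)]
        if len(k): print(c,a,len(k),"y",np.percentile(k[:,1],[3,97]).round(1),"z",np.percentile(k[:,2],[10,50,90]).round(1))
    print(c,"xmax",np.percentile(q[:,0],99).round(1))
E
python3 look2.py a
```

```text
t 9.28 pos [0.4059 0.0246 0.0854] yaw -9.54 zax [-3.e-03  6.e-04 -1.e+00] F [ 0.42 -0.6  -1.2 ] M [-0.01 -0.02  0.03] w 0.0139
TCP in reader mm [-2.014e+02  2.000e-01  8.540e+01]
wrist 64 1031 y [-8.9  7.7] z [-33.9 -33.1 -32.3]
wrist 74 1071 y [-9.2  8.1] z [-33.9 -33.1 -32.3]
wrist 84 1026 y [-8.7  7.7] z [-33.9 -33.1 -32.2]
wrist 94 1040 y [-9.1  8. ] z [-33.9 -33.  -32.1]
wrist 104 1006 y [-9.   7.9] z [-34.  -33.1 -32.1]
wrist 114 90 y [-9.1  8.1] z [-33.9 -32.9 -32. ]
wrist xmax 114.3
scene 64 20 y [-6.7  8.6] z [-34.5 -33.6 -29.6]
scene 74 20 y [-5.7 10.2] z [-34.6 -32.4 -31.1]
scene 84 22 y [-6.3 11. ] z [-34.4 -33.2 -31.6]
scene 94 25 y [-7.1 10.3] z [-34.5 -32.1 -30.9]
scene 104 22 y [-6.4  9.5] z [-35.1 -32.1 -30.2]
scene 114 9 y [-4.7  8.2] z [-35.6 -32.1 -30. ]
scene xmax 118.3
```

View pics/wrist_a.png

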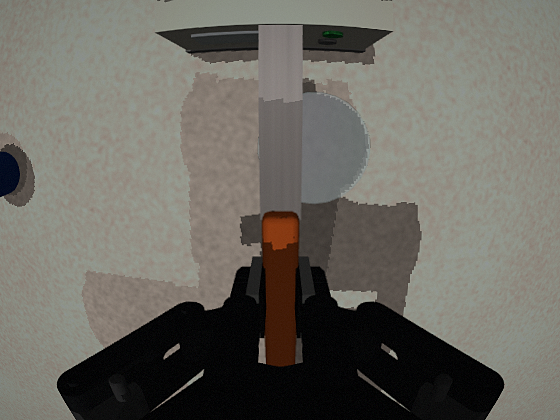

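View pics/scene_a.png

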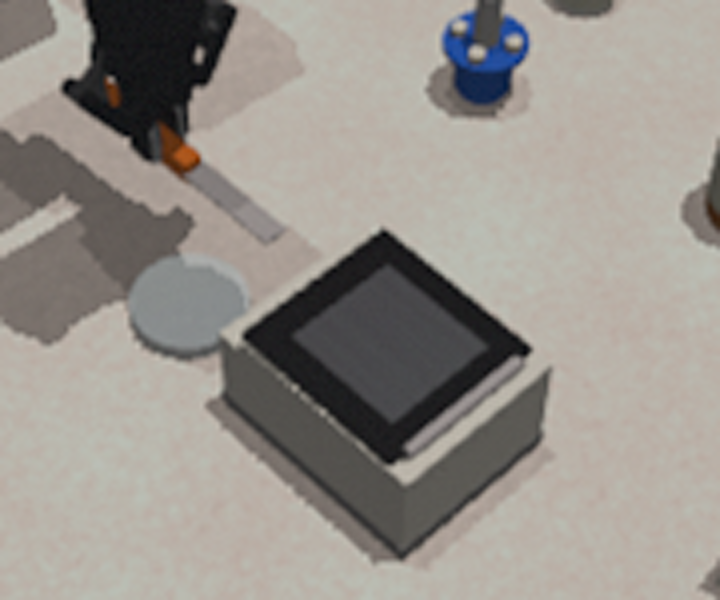

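```bash
python3 - <<'E'
from h import *
s=st(); R=s["tool_rot"];p=s["position"]
im,P=cloud("wrist")
for c in (200,240,320,360):
  print(c,[(r,*P[r,c].round(4)) for r in range(1,34,4)])
E
```

```text
t 9.38 pos [0.4074 0.0238 0.0867] yaw -9.6 zax [ 6.e-04 -2.e-04 -1.e+00] F [-0.37 -0.43  0.33] M [ 0.02  0.02 -0.04] w 0.0134
200 [(1, np.float64(0.5543), np.float64(0.0437), np.float64(0.08)), (5, np.float64(0.5518), np.float64(0.044), np.float64(0.08)), (9, np.float64(0.5494), np.float64(0.0443), np.float64(0.0801)), (13, np.float64(0.5472), np.float64(0.0448), np.float64(0.0794)), (17, np.float64(0.5447), np.float64(0.045), np.float64(0.08)), (21, np.float64(0.542), np.float64(0.0452), np.float64(0.0809)), (25, np.float64(0.5399), np.float64(0.0457), np.float64(0.0803)), (29, np.float64(0.5375), np.float64(0.046), np.float64(0.0806)), (33, np.float64(0.5369), np.float64(0.0476), np.float64(0.0746))]
240 [(1, np.float64(0.5481), np.float64(0.0221), np.float64(0.0818)), (5, np.float64(0.5464), np.float64(0.0226), np.float64(0.08)), (9, np.float64(0.5445), np.float64(0.0231), np.float64(0.0785)), (13, np.float64(0.5414), np.float64(0.0233), np.float64(0.0808)), (17, np.float64(0.5395), np.float64(0.0238), np.float64(0.0797)), (21, np.float64(0.5368), np.float64(0.024), np.float64(0.0
[... 711 characters left out ...]
0.0173), np.float64(0.078)), (33, np.float64(0.5256), np.float64(-0.0184), np.float64(0.0684))]
360 [(1, np.float64(0.5396), np.float64(-0.0417), np.float64(0.0804)), (5, np.float64(0.5375), np.float64(-0.0415), np.float64(0.0794)), (9, np.float64(0.5351), np.float64(-0.0411), np.float64(0.0794)), (13, np.float64(0.5327), np.float64(-0.0406), np.float64(0.0795)), (17, np.float64(0.5302), np.float64(-0.0399), np.float64(0.0803)), (21, np.float64(0.5277), np.float64(-0.0394), np.float64(0.0807)), (25, np.float64(0.5254), np.float64(-0.0389), np.float64(0.0808)), (29, np.float64(0.5234), np.float64(-0.0389), np.float64(0.0792)), (33, np.float64(0.5223), np.float64(-0.0402), np.float64(0.0732))]
```

The ledge reads 80 mm and the reader pose is confirmed. I'll lower the blade mid-plane to about 84.5 mm and insert gently.

play_rows --commands '[{"grip":1,"x":0,"y":0,"z":0.02,"rx":0,"ry":0,"rz":0},{"grip":1,"x":0,"y":0,"z":0.0135,"rx":0,"ry":0,"rz":0},{"grip":1,"x":0.008,"y":0,"z":0,"rx":0,"ry":0,"rz":0},{"grip":1,"x":0.008,"y":0,"z":0,"rx":0,"ry":0,"rz":0},{"grip":1,"x":0.008,"y":0,"z":0,"rx":0,"ry":0,"rz":0},{"grip":1,"x":0,"y":0,"z":0,"rx":0,"ry":0,"rz":0}]'

```text
time_s: 10.18
position: [0.4315, 0.0199, 0.0527]
tool_rot: [[0.986, -0.167, 0.001], [-0.167, -0.986, -0.0], [0.001, 0.0, -1.0]]
ft_force: [0.2, -0.0, -1.1]
grip_width: 0.0134
```

```bash
python3 look2.py b | head -8; python3 - <<'E'
from h import *
im,P=cloud("wrist")
for c in (180,220,330,370):
  print(c,[(r,*P[r,c].round(3).tolist(),int(im["color"][r,c].mean())) for r in range(1,30,4)])
E
```

```text
t 10.18 pos [0.4315 0.0199 0.0527] yaw -9.58 zax [ 1.1e-03 -2.0e-04 -1.0e+00] F [ 0.21 -0.02 -1.05] M [0.05 0.   0.01] w 0.0134
TCP in reader mm [-1.754e+02 -1.000e-01  5.270e+01]
wrist 64 1028 y [-8.9  7.7] z [-33.9 -33.1 -32.3]
wrist 74 1070 y [-9.2  8.1] z [-33.9 -33.  -32.2]
wrist 84 1020 y [-8.8  7.6] z [-33.9 -33.1 -32.2]
wrist 94 1388 y [-13.   12.9] z [-33.8 -32.7 -26.7]
wrist 104 1493 y [-13.1  13. ] z [-33.7 -32.6 -27.3]
wrist 114 1798 y [-13.3  13.2] z [-46.  -28.1 -26.9]
180 [(1, 0.559, 0.038, 0.098, 10), (5, 0.557, 0.038, 0.099, 9), (9, 0.556, 0.039, 0.098, 0), (13, 0.56, 0.043, 0.081, 60), (17, 0.559, 0.044, 0.079, 81), (21, 0.557, 0.044, 0.08, 78), (25, 0.555, 0.044, 0.081, 158), (29, 0.553, 0.045, 0.079, 143)]
220 [(1, 0.555, 0.023, 0.099, 8), (5, 0.554, 0.023, 0.096, 3), (9, 0.558, 0.026, 0.08, 63), (13, 0.555, 0.026, 0.082, 58), (17, 0.554, 0.026, 0.081, 81), (21, 0.552, 0.026, 0.079, 71), (25, 0.55, 0.027, 0.081, 147), (29, 0.549, 0.027, 0.079, 148)]
330 [(1, 0.547, -0.018, 0.1, 8), (5, 0.547, -0.018, 0.096, 0), (9, 0.549, -0.021, 0.081, 65), (13, 0.548, -0.021, 0.08, 88), (17, 0.546, -0.02, 0.08, 82), (21, 0.544, -0.02, 0.08, 145), (25, 0.542, -0.02, 0.08, 146), (29, 0.54, -0.019, 0.079, 148)]
370 [(1, 0.546, -0.033, 0.099, 2), (5, 0.545, -0.033, 0.098, 6), (9, 0.544, -0.034, 0.096, 7), (13, 0.547, -0.039, 0.079, 58), (17, 0.544, -0.038, 0.081, 81), (21, 0.542, -0.038, 0.08, 76), (25, 0.541, -0.037, 0.08, 144), (29, 0.539, -0.037, 0.081, 142)]
```

View pics/wrist_b.png

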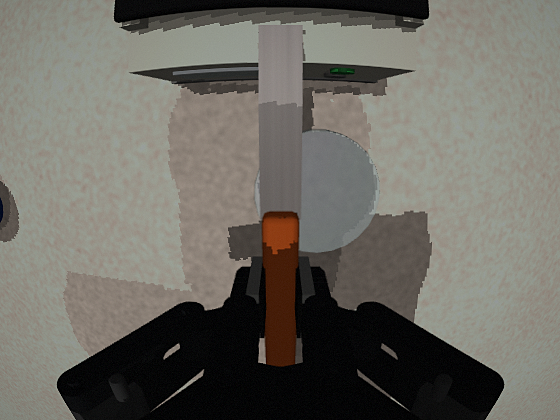

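View pics/scene_b.png

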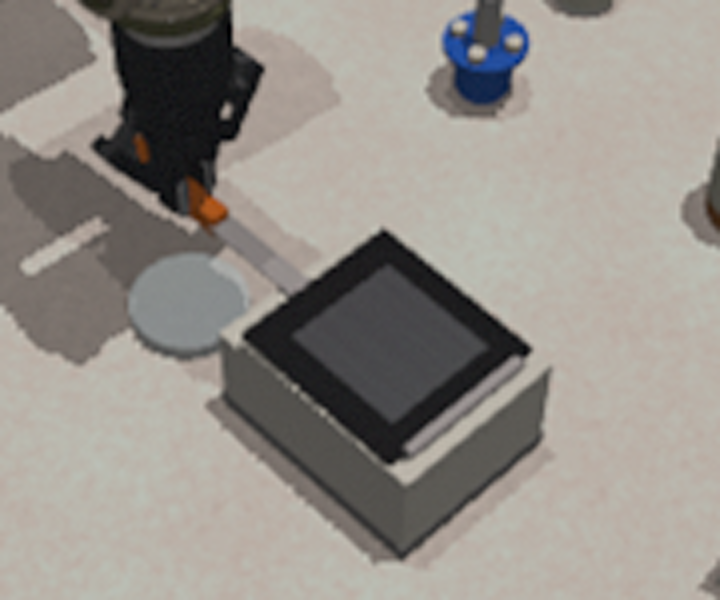

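The blade tip at (281,26) is level, just ahead of the slit and well centred; the cover's top edge reads about 98 mm. I'll insert 32 mm.

play_rows --commands '[{"grip":1,"x":0.006,"y":0,"z":0,"rx":0,"ry":0,"rz":0},{"grip":1,"x":0.006,"y":0,"z":0,"rx":0,"ry":0,"rz":0},{"grip":1,"x":0.007,"y":0,"z":0,"rx":0,"ry":0,"rz":0},{"grip":1,"x":0.007,"y":0,"z":0,"rx":0,"ry":0,"rz":0},{"grip":1,"x":0.006,"y":0,"z":0,"rx":0,"ry":0,"rz":0},{"grip":1,"x":0,"y":0,"z":0,"rx":0,"ry":0,"rz":0}]'

```text
time_s: 11.08
position: [0.4626, 0.0147, 0.0523]
tool_rot: [[0.986, -0.166, 0.0], [-0.166, -0.986, -0.0], [0.0, 0.0, -1.0]]
ft_force: [0.6, 0.4, -0.2]
grip_width: 0.0135
```

```bash
python3 look2.py c | head -5; python3 - <<'E'
import numpy as np
# tip path: contact dist d from hinge (reader x=80,z=90), blade top ; tool TCP = tip - (115, ., ) ; z_TCP = tip_top - 33
d=108
for th in range(0,112,8):
    t=np.radians(th); x=80-d*np.cos(t); z=90+d*np.sin(t)
    print(th,"TCP x",round(x-115,1),"z",round(z-33,1))
E
```

```text
t 11.07 pos [0.4626 0.0147 0.0523] yaw -9.58 zax [ 1.e-04 -0.e+00 -1.e+00] F [ 0.63  0.37 -0.19] M [ 0.02  0.06 -0.02] w 0.0135
TCP in reader mm [-1.439e+02 -1.000e-01  5.230e+01]
wrist 64 1345 y [-13.   12.7] z [-33.8 -32.8 -28. ]
wrist 74 1557 y [-13.1  13.2] z [-33.7 -32.6 -27.8]
wrist 84 1985 y [-13.1  13.1] z [-47.4 -45.9 -28.5]
0 TCP x -143.0 z 57.0
8 TCP x -141.9 z 72.0
16 TCP x -138.8 z 86.8
24 TCP x -133.7 z 100.9
32 TCP x -126.6 z 114.2
40 TCP x -117.7 z 126.4
48 TCP x -107.3 z 137.3
56 TCP x -95.4 z 146.5
64 TCP x -82.3 z 154.1
72 TCP x -68.4 z 159.7
80 TCP x -53.8 z 163.4
88 TCP x -38.8 z 164.9
96 TCP x -23.7 z 164.4
104 TCP x -8.9 z 161.8
```

View pics/scene_c.png

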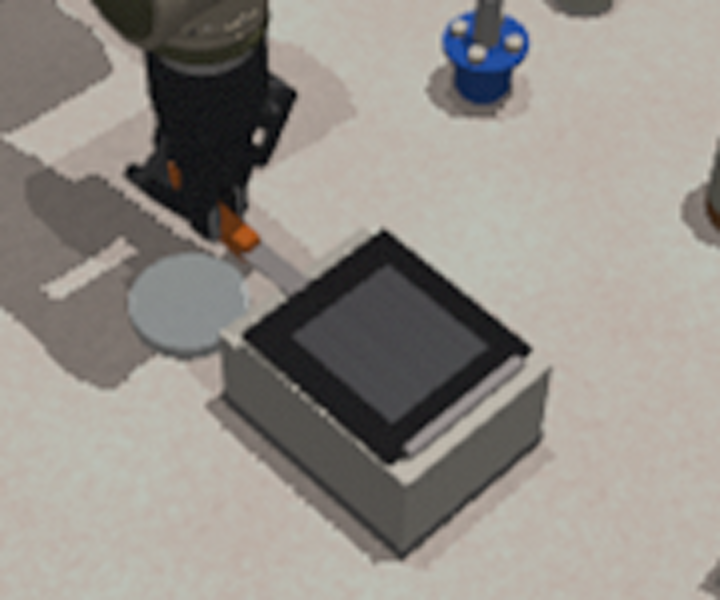

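play_rows --commands '[{"grip":1,"x":0.001,"y":0,"z":-0.01,"rx":0,"ry":0,"rz":0},{"grip":1,"x":0.001,"y":0,"z":-0.01,"rx":0,"ry":0,"rz":0},{"grip":1,"x":0.0015,"y":0,"z":-0.0074,"rx":0,"ry":0,"rz":0},{"grip":1,"x":0.0015,"y":0,"z":-0.0074,"rx":0,"ry":0,"rz":0},{"grip":1,"x":0.0025,"y":0,"z":-0.007,"rx":0,"ry":0,"rz":0},{"grip":1,"x":0.0025,"y":0,"z":-0.007,"rx":0,"ry":0,"rz":0},{"grip":1,"x":0.0035,"y":0,"z":-0.0067,"rx":0,"ry":0,"rz":0},{"grip":1,"x":0.0035,"y":0,"z":-0.0067,"rx":0,"ry":0,"rz":0}]'

```text
time_s: 12.18
position: [0.4792, 0.012, 0.1149]
tool_rot: [[0.986, -0.166, -0.0], [-0.166, -0.986, 0.0], [-0.0, -0.0, -1.0]]
ft_force: [-0.5, -0.2, -2.4]
grip_width: 0.0137
```

```bash
python3 look2.py d | head -5
```

```text
t 12.18 pos [0.4792 0.012  0.1149] yaw -9.58 zax [-1.e-04  0.e+00 -1.e+00] F [-0.5  -0.16 -2.39] M [ 0.09  0.25 -0.05] w 0.0137
TCP in reader mm [-127.1   -0.   114.9]
wrist 64 1028 y [-8.9  7.8] z [-33.5 -32.7 -31.9]
wrist 74 1059 y [-9.2  8.1] z [-33.5 -32.7 -31.9]
wrist 84 1414 y [-11.3  11.3] z [-49.6 -33.  -31.8]
```

View pics/scene_d.png

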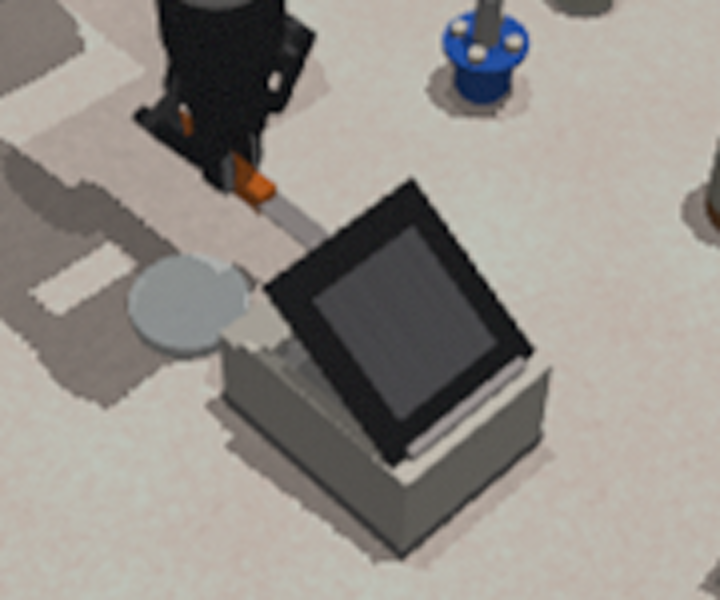

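View pics/wrist_d.png

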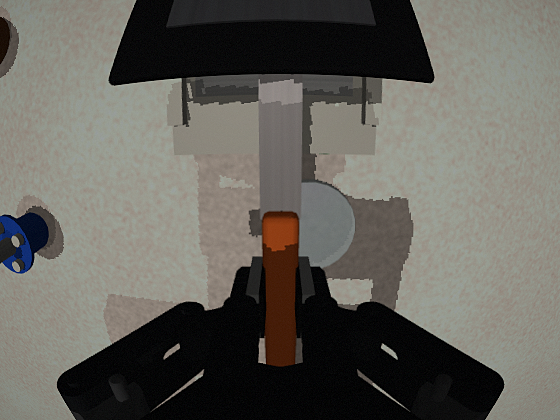

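The cover is up about 32° with the blade still under it and light force. Keep going along the arc.

play_rows --commands '[{"grip":1,"x":0.0045,"y":0,"z":-0.0058,"rx":0,"ry":0,"rz":0},{"grip":1,"x":0.0045,"y":0,"z":-0.0058,"rx":0,"ry":0,"rz":0},{"grip":1,"x":0.0052,"y":0,"z":-0.0055,"rx":0,"ry":0,"rz":0},{"grip":1,"x":0.0052,"y":0,"z":-0.0055,"rx":0,"ry":0,"rz":0},{"grip":1,"x":0.006,"y":0,"z":-0.0046,"rx":0,"ry":0,"rz":0},{"grip":1,"x":0.006,"y":0,"z":-0.0046,"rx":0,"ry":0,"rz":0},{"grip":1,"x":0.0065,"y":0,"z":-0.0038,"rx":0,"ry":0,"rz":0},{"grip":1,"x":0.0065,"y":0,"z":-0.0038,"rx":0,"ry":0,"rz":0},{"grip":1,"x":0.007,"y":0,"z":-0.0028,"rx":0,"ry":0,"rz":0},{"grip":1,"x":0.007,"y":0,"z":-0.0028,"rx":0,"ry":0,"rz":0},{"grip":1,"x":0.0073,"y":0,"z":-0.0018,"rx":0,"ry":0,"rz":0},{"grip":1,"x":0.0073,"y":0,"z":-0.0018,"rx":0,"ry":0,"rz":0}]'

```text
time_s: 13.78
position: [0.5515, -0.0002, 0.1632]
tool_rot: [[0.986, -0.166, 0.0], [-0.166, -0.986, 0.0], [0.0, -0.0, -1.0]]
ft_force: [-1.4, -0.0, -0.2]
grip_width: 0.013
```

```bash
python3 look2.py e | head -5
```

```text
t 13.78 pos [ 5.515e-01 -2.000e-04  1.632e-01] yaw -9.58 zax [ 0.  0. -1.] F [-1.42 -0.05 -0.24] M [ 0.11  0.22 -0.  ] w 0.013
TCP in reader mm [-53.8   0.  163.2]
wrist 64 1032 y [-8.9  7.8] z [-33.8 -33.  -32.2]
wrist 74 1063 y [-9.1  8.1] z [-33.8 -32.9 -32.1]
wrist 84 1025 y [-8.7  8. ] z [-33.8 -32.9 -32.1]
```

View pics/scene_e.png

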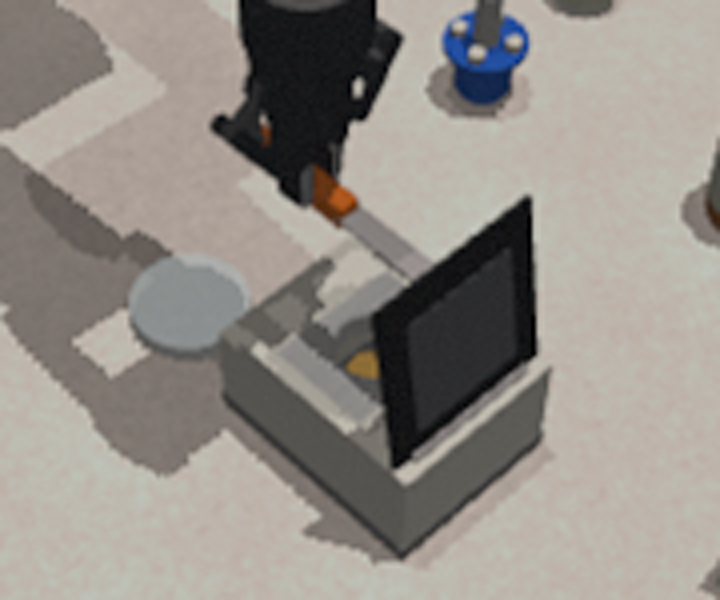

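View pics/wrist_e.png

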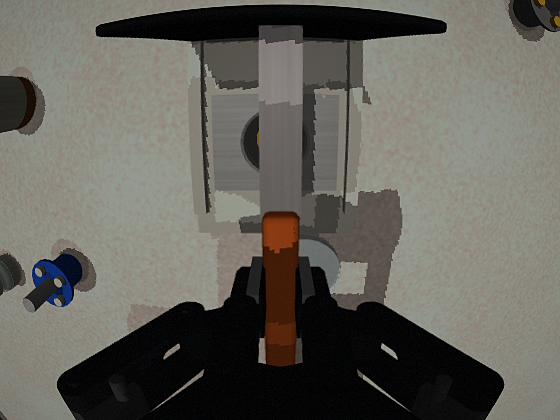

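About 80° now. I'll push on to about 102°.

play_rows --commands '[{"grip":1,"x":0.0075,"y":0,"z":-0.0008,"rx":0,"ry":0,"rz":0},{"grip":1,"x":0.0075,"y":0,"z":-0.0007,"rx":0,"ry":0,"rz":0},{"grip":1,"x":0.0075,"y":0,"z":0,"rx":0,"ry":0,"rz":0},{"grip":1,"x":0.0075,"y":0,"z":0.0005,"rx":0,"ry":0,"rz":0},{"grip":1,"x":0.0075,"y":0,"z":0.001,"rx":0,"ry":0,"rz":0},{"grip":1,"x":0.005,"y":0,"z":0.001,"rx":0,"ry":0,"rz":0},{"grip":1,"x":0,"y":0,"z":0,"rx":0,"ry":0,"rz":0}]'

```text
time_s: 14.75
position: [0.5932, -0.0073, 0.1619]
tool_rot: [[0.986, -0.166, 0.0], [-0.166, -0.986, -0.0], [0.0, 0.0, -1.0]]
ft_force: [-0.3, -0.5, -1.1]
grip_width: 0.0136
```

play_rows --commands '[{"grip":1,"x":-0.02,"y":0,"z":0,"rx":0,"ry":0,"rz":0},{"grip":1,"x":-0.03,"y":0,"z":0,"rx":0,"ry":0,"rz":0},{"grip":1,"x":-0.035,"y":0,"z":0,"rx":0,"ry":0,"rz":0},{"grip":1,"x":-0.035,"y":0,"z":0,"rx":0,"ry":0,"rz":0},{"grip":1,"x":0,"y":0,"z":0,"rx":0,"ry":0,"rz":0}]'

```text
time_s: 15.38
position: [0.473, 0.0132, 0.1627]
tool_rot: [[0.986, -0.166, 0.0], [-0.166, -0.986, -0.0], [0.0, 0.0, -1.0]]
ft_force: [-0.6, 0.2, 0.3]
grip_width: 0.0131
```

```bash
cat > well.py <<'E'
from h import *
import sys
n=sys.argv[1]
s=st(); yaw=np.radians(-9.6); W=np.array([.6045,-.0092,0]); RR=np.array([[np.cos(yaw),-np.sin(yaw),0],[np.sin(yaw),np.cos(yaw),0],[0,0,1]])
print("TCP in reader mm",((s["position"]-W)@RR*1000).round(1))
for c in ["top","scene","wrist"]:
    im,P=cloud(c); Q=(P-W)@RR*1000; np.savez(f"{c}_{n}.npz",Q=Q,col=im["color"])
    save(im,f"{c}_{n}.png",None if c=="wrist" else ((200,120,380,270) if c=="scene" else (230,150,330,250)),1 if c=="wrist" else (4 if c=="scene" else 6))
    m=(abs(Q[...,1])<62)&(Q[...,2]>112)&(Q[...,2]<235)&(Q[...,0]>30)&(Q[...,0]<170)&(im["color"].max(-1)<100)
    q=Q[m]
    if len(q)>30:
        a=np.polyfit(q[:,2],q[:,0],1); print(c,"cover n",len(q),"x=",a.round(3),"angle deg",90+np.degrees(np.arctan(a[0])).round(1))
    m=(abs(Q[...,0])<34)&(abs(Q[...,1])<34)&(Q[...,2]<70)&(Q[...,2]>40); 
    print(c,"hole px",m.sum(),cv2.minEnclosingCircle(Q[m][:,:2].astype(np.float32)) if m.sum()>5 else '')
E
python3 well.py f
```

```text
t 15.38 pos [0.473  0.0132 0.1627] yaw -9.57 zax [ 4.e-04 -1.e-04 -1.e+00] F [-0.59  0.15  0.28] M [-0.02  0.01  0.01] w 0.0131
TCP in reader mm [-133.3    0.2  162.7]
top cover n 835 x= [ 0.245 58.142] angle deg 103.8
top hole px 73 ((7.904536247253418, 1.819087028503418), 23.666181564331055)
scene cover n 549 x= [ 0.223 67.451] angle deg 102.6
scene hole px 107 ((-4.787212371826172, 7.790587902069092), 23.530025482177734)
wrist hole px 263 ((-0.7164769768714905, 4.883904457092285), 25.269357681274414)
```

View pics/scene_f.png

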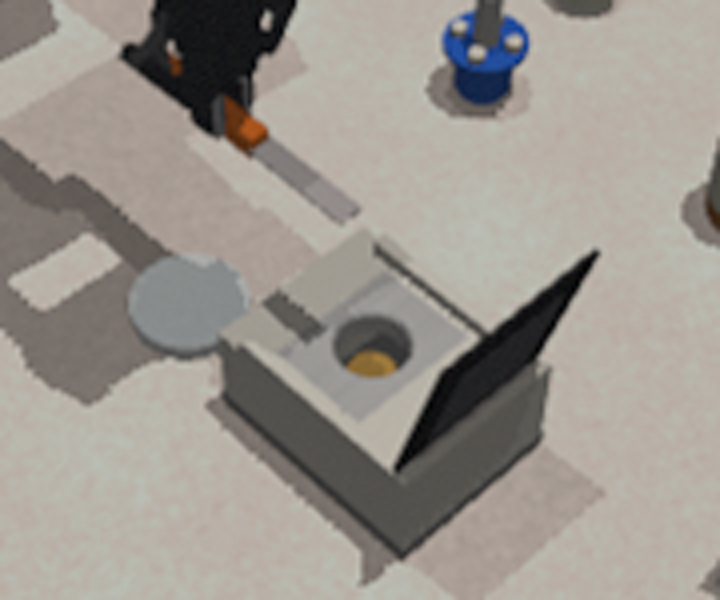

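View pics/wrist_f.png

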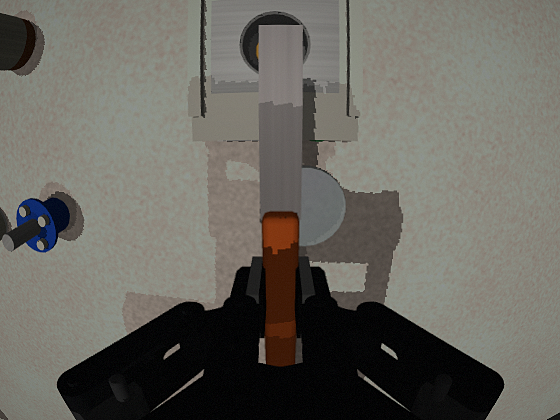

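The cover is open at about 103°, clear of the blade, and the well with its brass plunger is visible at scene (372,347). Next I'll lay the spatula back where it was.

play_rows --commands '[{"grip":1,"x":0.0065,"y":0.0377,"z":0,"rx":0,"ry":0,"rz":0},{"grip":1,"x":0.0065,"y":0.0377,"z":0,"rx":0,"ry":0,"rz":0},{"grip":1,"x":0.0065,"y":0.0377,"z":0,"rx":0,"ry":0,"rz":0},{"grip":1,"x":0.0065,"y":0.0377,"z":0,"rx":0,"ry":0,"rz":0},{"grip":1,"x":0.0065,"y":0.0377,"z":0,"rx":0,"ry":0,"rz":0},{"grip":1,"x":0.0065,"y":0.0377,"z":0,"rx":0,"ry":0,"rz":0},{"grip":1,"x":0.0065,"y":0.0377,"z":0,"rx":0,"ry":0,"rz":0},{"grip":1,"x":0,"y":0,"z":0.04,"rx":0,"ry":0,"rz":0},{"grip":1,"x":0,"y":0,"z":0.04,"rx":0,"ry":0,"rz":0},{"grip":1,"x":0,"y":0,"z":0.04,"rx":0,"ry":0,"rz":0},{"grip":1,"x":0,"y":0,"z":0.04,"rx":0,"ry":0,"rz":0},{"grip":1,"x":0,"y":0,"z":0.01,"rx":0,"ry":0,"rz":0}]'

```text
time_s: 17.02
position: [0.4751, -0.2549, -0.0101]
tool_rot: [[0.986, -0.167, -0.003], [-0.167, -0.986, 0.002], [-0.003, -0.002, -1.0]]
ft_force: [0.0, -0.4, -0.7]
grip_width: 0.0138
```

play_rows --commands '[{"grip":1,"x":0,"y":0,"z":0.006,"rx":0,"ry":0,"rz":0},{"grip":1,"x":0,"y":0,"z":0.004,"rx":0,"ry":0,"rz":0},{"grip":1,"x":0,"y":0,"z":0.003,"rx":0,"ry":0,"rz":0},{"grip":1,"x":0,"y":0,"z":0,"rx":0,"ry":0,"rz":0}]'

```text
time_s: 17.52
position: [0.4756, -0.2552, -0.0205]
tool_rot: [[0.986, -0.166, 0.001], [-0.166, -0.986, -0.0], [0.001, 0.0, -1.0]]
ft_force: [0.1, -0.6, -0.5]
grip_width: 0.0132
```

```bash
python3 -c "
from h import *
st()"
```

```text
t 17.52 pos [ 0.4756 -0.2552 -0.0205] yaw -9.58 zax [ 5.e-04 -5.e-04 -1.e+00] F [ 0.06 -0.59 -0.48] M [ 0.    0.01 -0.03] w 0.0132
```

play_rows --commands '[{"grip":-1,"x":0,"y":0,"z":0.001,"rx":0,"ry":0,"rz":0},{"grip":-1,"x":0,"y":0,"z":0,"rx":0,"ry":0,"rz":0},{"grip":-1,"x":0,"y":0,"z":0,"rx":0,"ry":0,"rz":0},{"grip":-1,"x":0,"y":0,"z":0,"rx":0,"ry":0,"rz":0},{"grip":-1,"x":0,"y":0,"z":-0.03,"rx":0,"ry":0,"rz":0},{"grip":-1,"x":0,"y":0,"z":-0.05,"rx":0,"ry":0,"rz":0},{"grip":-1,"x":0,"y":0,"z":-0.05,"rx":0,"ry":0,"rz":0},{"grip":-1,"x":0,"y":0,"z":-0.05,"rx":0,"ry":0,"rz":0},{"grip":-1,"x":0,"y":0,"z":-0.04,"rx":0,"ry":0,"rz":0}]'

```text
time_s: 18.65
position: [0.4755, -0.255, 0.2003]
tool_rot: [[0.986, -0.166, 0.001], [-0.166, -0.986, -0.001], [0.001, 0.001, -1.0]]
ft_force: [-0.2, -0.4, -0.3]
grip_width: 0.0855
```

```bash
python3 look1.py
```

```text
t 18.65 pos [ 0.4755 -0.255   0.2003] yaw -9.58 zax [ 0.0012 -0.001  -1.    ] F [-0.15 -0.43 -0.32] M [-0.02  0.04 -0.02] w 0.0855
[-40.8  20.9  76.6   0.   82.3  58.8]
1048
[0.01894055 0.0203719  0.02172173]
((461.5072937011719, -252.42236328125), (14.47691535949707, 98.73709869384766), 80.12730407714844)
2357 ((500.8438720703125, -258.4610900878906), (17.41298484802246, 178.31887817382812), 80.32244873046875)
```

View pics/w2.png

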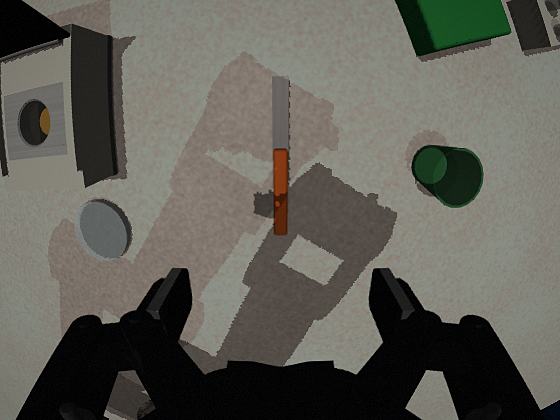

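The spatula lies flat (handle top at 20 mm) near its old spot. I'll go toward the carrier with a stop in front of the well to measure it.

play_rows --commands '[{"grip":-1,"x":-0.0062,"y":-0.0452,"z":0,"rx":0,"ry":0,"rz":0},{"grip":-1,"x":-0.0062,"y":-0.0452,"z":0,"rx":0,"ry":0,"rz":0},{"grip":-1,"x":-0.0062,"y":-0.0452,"z":0,"rx":0,"ry":0,"rz":0},{"grip":-1,"x":-0.0062,"y":-0.0452,"z":0,"rx":0,"ry":0,"rz":0},{"grip":-1,"x":-0.0062,"y":-0.0452,"z":0,"rx":0,"ry":0,"rz":0},{"grip":-1,"x":-0.0062,"y":-0.0452,"z":0,"rx":0,"ry":0,"rz":0},{"grip":-1,"x":0,"y":0,"z":0,"rx":0,"ry":0,"rz":0},{"grip":-1,"x":0,"y":0,"z":0,"rx":0,"ry":0,"rz":0}]'

```text
time_s: 19.7
position: [0.4839, 0.0183, 0.198]
tool_rot: [[0.986, -0.166, -0.0], [-0.166, -0.986, -0.0], [-0.0, 0.0, -1.0]]
ft_force: [-0.2, 0.2, 0.2]
grip_width: 0.0857
```

```bash
python3 well.py g; python3 - <<'E'
from h import *
im,P=cloud("wrist")
yaw=np.radians(-9.6); W=np.array([.6045,-.0092,0]); RR=np.array([[np.cos(yaw),-np.sin(yaw),0],[np.sin(yaw),np.cos(yaw),0],[0,0,1]])
Q=(P-W)@RR*1000
# rim: collar-plane points adjacent to hole; collect top-plane pixels near 25 mm radius by radial boundary
top=(abs(Q[...,2]-80)<4)
pts=[]
c0=np.array([0.,0.])
# ray-plane: use boundary of hole mask
hole=((Q[...,2]<74)&(np.hypot(Q[...,0],Q[...,1])<60)&(Q[...,2]>20)).astype(np.uint8)
n,lab,stt,cen=cv2.connectedComponentsWithStats(hole)
i=1+np.argmax(stt[1:,4]); print("hole comp",stt[i],cen[i])
ring=cv2.dilate((lab==i).astype(np.uint8),np.ones((5,5)))-cv2.dilate((lab==i).astype(np.uint8),np.ones((3,3)))
m=(ring>0)&top; q=Q[m]
A=np.c_[2*q[:,:2],np.ones(len(q))]; b=(q[:,:2]**2).sum(1); x=np.linalg.lstsq(A,b,rcond=None)[0]
print("circle fit c",x[:2].round(2),"r",np.sqrt(x[2]+x[0]**2+x[1]**2).round(2),len(q), "rimz",np.median(q[:,2]).round(1))
E
```

```text
t 19.7 pos [0.4839 0.0183 0.198 ] yaw -9.56 zax [-1.e-04 -3.e-04 -1.e+00] F [-0.19  0.18  0.24] M [-0.03  0.02  0.03] w 0.0857
TCP in reader mm [-123.5    7.   198. ]
top cover n 838 x= [ 0.247 57.845] angle deg 103.9
top hole px 106 ((7.695319652557373, 1.760427474975586), 23.644990921020508)
scene cover n 547 x= [ 0.224 67.2  ] angle deg 102.6
scene hole px 108 ((-6.376891613006592, 9.316743850708008), 23.53358268737793)
wrist hole px 1090 ((-0.83946293592453, 4.816588878631592), 25.29437828063965)
hole comp [266  48  34  35 932] [282.22639485  64.49570815]
circle fit c [0. 0.] r 0.0 0 rimz nan
  return _methods._mean(a, axis=axis, dtype=dtype,
  ret = ret.dtype.type(ret / rcount)
```

View pics/wrist_g.png

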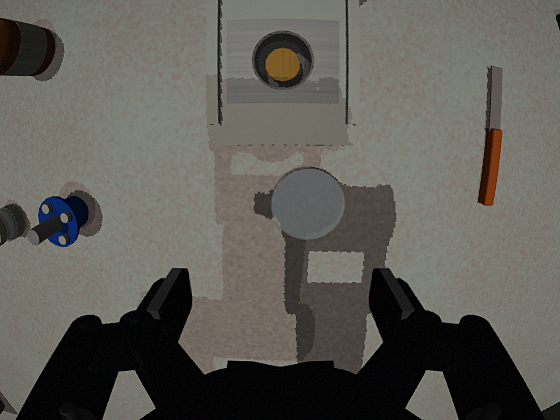

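```bash
python3 - <<'E'
import numpy as np,cv2
for n in ["wrist_g"]:
    d=np.load(n+".npz"); Q=d["Q"]
    a=(~(abs(Q[...,2]-80)<4)).astype(np.uint8)
    N,lab,stt,cen=cv2.connectedComponentsWithStats(a,connectivity=4)
    i=lab[64,282]; print(stt[i],cen[i])
    mask=(lab==i).astype(np.uint8)
    ring=(cv2.dilate(mask,np.ones((3,3)))-mask)>0
    # exclude noise: z within 2 of 80
    q=Q[ring&(abs(Q[...,2]-80)<4)]
    for k in range(4):
        A=np.c_[2*q[:,:2],np.ones(len(q))]; b=(q[:,:2]**2).sum(1); x=np.linalg.lstsq(A,b,rcond=None)[0]
        r=np.sqrt(x[2]+x[0]**2+x[1]**2); e=abs(np.hypot(*(q[:,:2]-x[:2]).T)-r); print(x[:2].round(2),r.round(2),len(q)); q=q[e<max(1,2*np.median(e))]
    # collar edges/plate & brass head
    m=mask>0
    br=(d["col"][...,2].astype(int)-d["col"][...,0]>60)&(np.hypot(Q[...,0],Q[...,1])<40); q=Q[br]; print("brass",br.sum(),cv2.minEnclosingCircle(q[:,:2].astype(np.float32)),np.median(q[:,2]))
    # reader outline at top plane
    t=(abs(Q[...,2]-80)<3)&(abs(Q[...,1])<80)&(Q[...,0]<-60)&(Q[...,0]>-90); print("front x",np.percentile(Q[t][:,0],[0.5,2]),"y",np.percentile(Q[t][:,1],[1,99]))
    b=(abs(Q[...,0]+145)<0)
    # carrier in wrist
    yaw=np.radians(-9.6); W=np.array([.6045,-.0092,0]); RR=np.array([[np.cos(yaw),-np.sin(yaw),0],[np.sin(yaw),np.cos(yaw),0],[0,0,1]])
    P=Q/1000@RR.T+W
    hsv=cv2.cvtColor(d["col"],cv2.COLOR_BGR2HSV)
    m=(abs(P[...,0]-.49)<.06)&(abs(P[...,1]-.29)<.06)
    s=P[m&(P[...,2]>.094)&(P[...,2]<.106)]; print("stem top",len(s),np.median(s,0),cv2.minEnclosingCircle(s[:,:2].astype(np.float32)))
    f=P[m&(P[...,2]>.044)&(P[...,2]<.055)&(hsv[...,0]>100)&(hsv[...,1]>120)]; print("flange",len(f),cv2.minEnclosingCircle(f[:,:2].astype(np.float32)))
E
```

```text
[ 254   33   57   56 2431] [282.5220074   60.48621966]
[-1.44  4.87] 25.27 231
[-1.44  4.87] 25.27 231
[-1.44  4.87] 25.27 231
[-1.44  4.87] 25.27 231
brass 888 ((0.4070611000061035, 6.781651020050049), 18.672842025756836) 50.32427107644308
front x [-75.86332101 -75.63921075] y [-58.82790286  68.49456027]
stem top 213 [0.49249205 0.29431624 0.10038843] ((0.4918297231197357, 0.2970471978187561), 0.010499411262571812)
flange 955 ((0.49209409952163696, 0.29696616530418396), 0.033444542437791824)
```

The wrist camera puts the well at about (0.604,-0.0045), around 5 mm off the top camera's value; I'll use the hand-eye view. Next, look at the carrier up close.

play_rows --commands '[{"grip":-1,"x":-0.0173,"y":-0.0387,"z":0,"rx":0,"ry":0,"rz":0},{"grip":-1,"x":-0.0173,"y":-0.0387,"z":0,"rx":0,"ry":0,"rz":0},{"grip":-1,"x":-0.0173,"y":-0.0387,"z":0,"rx":0,"ry":0,"rz":0},{"grip":-1,"x":-0.0173,"y":-0.0387,"z":0,"rx":0,"ry":0,"rz":0},{"grip":-1,"x":-0.0173,"y":-0.0387,"z":0,"rx":0,"ry":0,"rz":0},{"grip":-1,"x":-0.0173,"y":-0.0387,"z":0,"rx":0,"ry":0,"rz":0},{"grip":-1,"x":-0.0173,"y":-0.0387,"z":0,"rx":0,"ry":0,"rz":0},{"grip":-1,"x":0,"y":0,"z":0,"rx":0,"ry":0,"rz":0},{"grip":-1,"x":0,"y":0,"z":0,"rx":0,"ry":0,"rz":0}]'

```text
time_s: 21.02
position: [0.4099, 0.3052, 0.198]
tool_rot: [[0.986, -0.167, -0.0], [-0.167, -0.986, -0.0], [-0.0, 0.0, -1.0]]
ft_force: [-0.5, -0.8, -0.2]
grip_width: 0.0857
```

```bash
cat > car.py <<'E'
from h import *
s=st(); im,P=cloud("wrist"); save(im,"w_car.png")
hsv=cv2.cvtColor(im["color"],cv2.COLOR_BGR2HSV); m=(abs(P[...,0]-.49)<.06)&(abs(P[...,1]-.29)<.06)
q=P[m&(P[...,2]>.096)&(P[...,2]<.105)]; c,r=cv2.minEnclosingCircle(q[:,:2].astype(np.float32)); print("stem top",len(q),np.median(q,0),c,r)
f=P[m&(P[...,2]>.044)&(P[...,2]<.055)&(hsv[...,0]>100)&(hsv[...,1]>120)]; print("flange",len(f),cv2.minEnclosingCircle(f[:,:2].astype(np.float32)))
print("in tool",(s["tool_rot"].T@(np.r_[c,.1]-s["position"])).round(4))
E
python3 car.py
```

```text
t 21.02 pos [0.4099 0.3052 0.198 ] yaw -9.61 zax [-1.e-04 -4.e-04 -1.e+00] F [-0.53 -0.8  -0.16] M [ 0.02 -0.   -0.02] w 0.0857
stem top 449 [0.49188663 0.29792721 0.10031527] (0.49170148372650146, 0.2981317341327667) 0.009943504817783833
flange 2466 ((0.49179545044898987, 0.29787904024124146), 0.03288726508617401)
in tool [ 0.0818 -0.0068  0.098 ]
```

View pics/w_car.png

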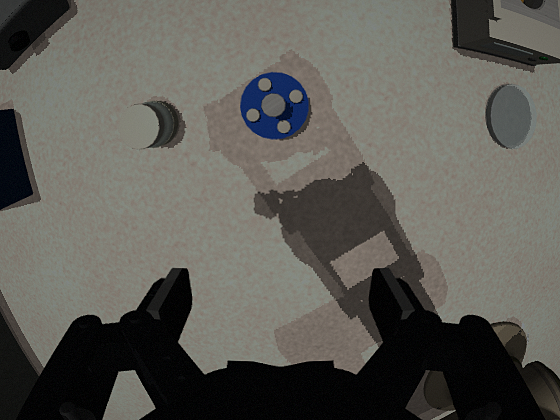

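The carrier shows at (273,105); wrist fit gives the axis at (0.4918,0.298). Move over it and descend with the tips stopping above the caps.

play_rows --commands '[{"grip":-1,"x":0.041,"y":-0.0031,"z":0,"rx":0,"ry":0,"rz":0},{"grip":-1,"x":0.0408,"y":-0.0031,"z":0,"rx":0,"ry":0,"rz":0},{"grip":-1,"x":0,"y":0,"z":0.045,"rx":0,"ry":0,"rz":0},{"grip":-1,"x":0,"y":0,"z":0.045,"rx":0,"ry":0,"rz":0},{"grip":-1,"x":0,"y":0,"z":0.035,"rx":0,"ry":0,"rz":0},{"grip":-1,"x":0,"y":0,"z":0.02,"rx":0,"ry":0,"rz":0},{"grip":-1,"x":0,"y":0,"z":0.01,"rx":0,"ry":0,"rz":0},{"grip":-1,"x":0,"y":0,"z":0,"rx":0,"ry":0,"rz":0}]'

```text
time_s: 22.08
position: [0.4916, 0.2977, 0.0431]
tool_rot: [[0.986, -0.167, -0.0], [-0.167, -0.986, -0.0], [-0.0, 0.0, -1.0]]
ft_force: [0.2, -0.2, 0.9]
grip_width: 0.0855
```

```bash
python3 - <<'E'
from h import *
s=st(); im,P=cloud("wrist"); save(im,"w_c2.png"); 
im,P=cloud("scene"); save(im,"s_c2.png",(260,60,420,200),4)
E
```

```text
t 22.07 pos [0.4916 0.2977 0.0431] yaw -9.64 zax [-4.e-04 -2.e-04 -1.e+00] F [ 0.2  -0.25  0.94] M [-0.   -0.04  0.03] w 0.0855
```

View pics/w_c2.png

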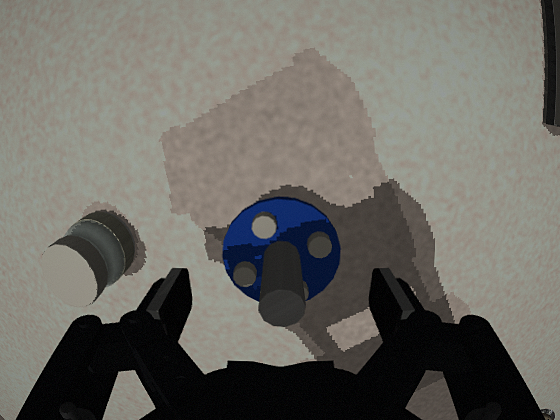

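View pics/s_c2.png

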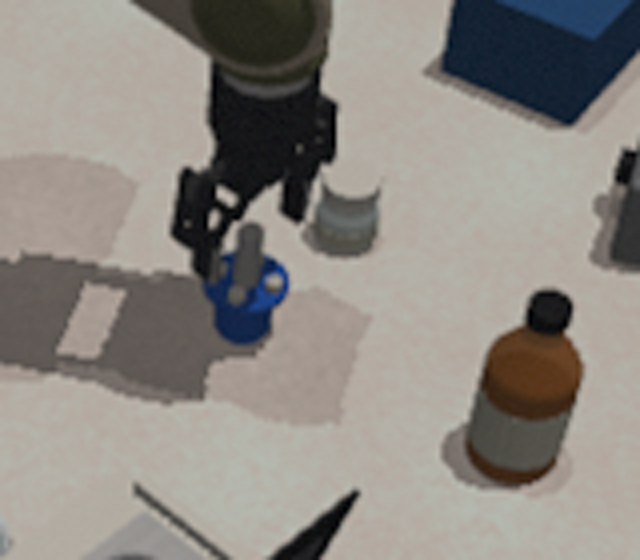

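play_rows --commands '[{"grip":1,"x":0,"y":0,"z":0,"rx":0,"ry":0,"rz":0},{"grip":1,"x":0,"y":0,"z":0,"rx":0,"ry":0,"rz":0},{"grip":1,"x":0,"y":0,"z":0,"rx":0,"ry":0,"rz":0},{"grip":1,"x":0,"y":0,"z":0,"rx":0,"ry":0,"rz":0},{"grip":1,"x":0,"y":0,"z":0,"rx":0,"ry":0,"rz":0}]' --squeeze 100

```text
time_s: 22.8
position: [0.4914, 0.2983, 0.0434]
tool_rot: [[0.986, -0.166, 0.0], [-0.166, -0.986, 0.0], [0.0, -0.0, -1.0]]
ft_force: [-1.5, -2.0, 3.5]
grip_width: 0.0175
```

```bash
python3 - <<'E'
from h import *
s=st(); im,P=cloud("wrist"); save(im,"w_c3.png")
E
```

```text
t 22.8 pos [0.4914 0.2983 0.0434] yaw -9.58 zax [ 4.e-04  0.e+00 -1.e+00] F [-1.48 -2.02  3.5 ] M [-0.19  0.18  0.01] w 0.0175
```

View pics/w_c3.png

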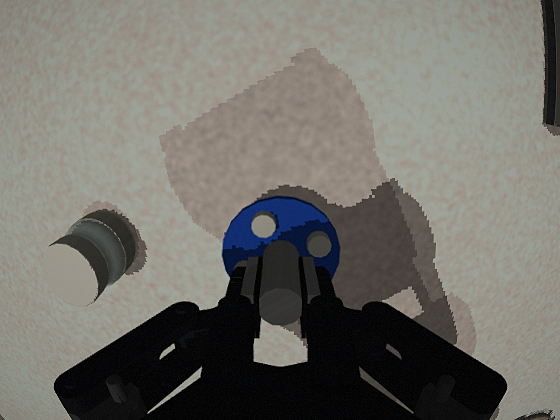

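Stem gripped (17.5 mm width, same 2.5 mm under-reading as the handle). Lift, and re-measure the carrier in the tool frame.

play_rows --commands '[{"grip":1,"x":0,"y":0,"z":-0.01,"rx":0,"ry":0,"rz":0},{"grip":1,"x":0,"y":0,"z":-0.03,"rx":0,"ry":0,"rz":0},{"grip":1,"x":0,"y":0,"z":-0.04,"rx":0,"ry":0,"rz":0},{"grip":1,"x":0,"y":0,"z":-0.04,"rx":0,"ry":0,"rz":0},{"grip":1,"x":0,"y":0,"z":-0.01,"rx":0,"ry":0,"rz":0},{"grip":1,"x":0,"y":0,"z":0,"rx":0,"ry":0,"rz":0}]'

```text
time_s: 23.6
position: [0.491, 0.2983, 0.1726]
tool_rot: [[0.986, -0.166, -0.001], [-0.166, -0.986, -0.0], [-0.0, 0.0, -1.0]]
ft_force: [0.3, -0.1, -2.3]
grip_width: 0.0175
```

```bash
cat > car2.py <<'E'
from h import *
s=st(); im,P=cloud("wrist"); save(im,"w_c4.png"); R=s["tool_rot"]; Q=(P-s["position"])@R*1000
hsv=cv2.cvtColor(im["color"],cv2.COLOR_BGR2HSV)
m=(abs(Q[...,0])<50)&(abs(Q[...,1])<50)&(hsv[...,0]>100)&(hsv[...,0]<130)&(hsv[...,1]>120)&(abs(Q[...,2])<25)
q=Q[m]; print(m.sum(),"z",np.percentile(q[:,2],[5,50,95]).round(1))
q=q[abs(q[:,2]-np.median(q[:,2]))<4]
print("x",q[:,0].min().round(1),q[:,0].max().round(1),"y",q[:,1].min().round(1),q[:,1].max().round(1))
# circle fit to hull outer front arc, r=33
h=cv2.convexHull(q[:,:2].astype(np.float32))[:,0]; h=h[h[:,0]>3]
from scipy.optimize import least_squares
f=least_squares(lambda c:np.hypot(h[:,0]-c[0],h[:,1]-c[1])-33,[0,0],loss="soft_l1"); print("axis in tool (r=33)",f.x.round(2),len(h),np.abs(f.fun).max().round(1))
# tilt: plane fit
A=np.c_[q[:,:2],np.ones(len(q))]; print("flange plane",np.linalg.lstsq(A,q[:,2],rcond=None)[0].round(3))
E
python3 car2.py
```

```text
t 23.6 pos [0.491  0.2983 0.1726] yaw -9.58 zax [-5.e-04 -1.e-04 -1.e+00] F [ 0.27 -0.11 -2.33] M [0.07 0.05 0.01] w 0.0175
4659 z [-8.  -7.  -5.8]
x -14.8 33.6 y -33.0 32.1
axis in tool (r=33) [ 0.41 -0.36] 31 0.4
flange plane [ 7.000e-03 -5.000e-03 -7.061e+00]
```

View pics/w_c4.png

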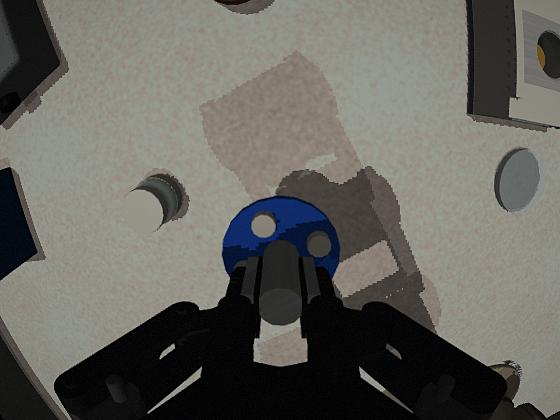

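The carrier hangs straight with its axis within 0.5 mm of the tool axis. Move to a standoff ahead of the well and re-measure the well.

play_rows --commands '[{"grip":1,"x":0.0095,"y":0.0349,"z":0,"rx":0,"ry":0,"rz":0},{"grip":1,"x":0.0095,"y":0.0349,"z":0,"rx":0,"ry":0,"rz":0},{"grip":1,"x":0.0095,"y":0.0349,"z":0,"rx":0,"ry":0,"rz":0},{"grip":1,"x":0.0095,"y":0.0349,"z":0,"rx":0,"ry":0,"rz":0},{"grip":1,"x":0.0095,"y":0.0349,"z":0,"rx":0,"ry":0,"rz":0},{"grip":1,"x":0.0095,"y":0.0349,"z":0,"rx":0,"ry":0,"rz":0},{"grip":1,"x":0.0095,"y":0.0349,"z":0,"rx":0,"ry":0,"rz":0},{"grip":1,"x":0.0095,"y":0.0349,"z":0,"rx":0,"ry":0,"rz":0},{"grip":1,"x":0,"y":0,"z":0,"rx":0,"ry":0,"rz":0},{"grip":1,"x":0,"y":0,"z":0,"rx":0,"ry":0,"rz":0}]'

```text
time_s: 24.9
position: [0.5192, 0.0108, 0.172]
tool_rot: [[0.986, -0.167, -0.002], [-0.167, -0.986, 0.001], [-0.002, -0.0, -1.0]]
ft_force: [-0.2, 0.4, -1.9]
grip_width: 0.0174
```

```bash
cat > well2.py <<'E'
from h import *
s=st(); R=s["tool_rot"]
im,P=cloud("wrist"); save(im,"w_d.png"); Q=(P-s["position"])@R*1000
a=(~(abs(P[...,2]-.080)<.004)).astype(np.uint8)
# seed: brass
b=im["color"].astype(int); P0=np.array([.604,-.0045]); near=np.hypot(P[...,0]-P0[0],P[...,1]-P0[1])<.03
br=(b[...,2]-b[...,0]>40)&near&(P[...,2]<.06); print("brass",br.sum(),Q[br].mean(0).round(1))
N,lab,stt,cen=cv2.connectedComponentsWithStats(a,connectivity=4)
i=np.bincount(lab[br]).argmax(); print(stt[i]); mask=(lab==i).astype(np.uint8)
ring=(cv2.dilate(mask,np.ones((3,3)))-mask)>0
q=Q[ring&near&(abs(P[...,2]-.08)<.004)]
A=np.c_[2*q[:,:2],np.ones(len(q))]; x=np.linalg.lstsq(A,(q[:,:2]**2).sum(1),rcond=None)[0]
print("well in tool",x[:2].round(2),"r",np.sqrt(x[2]+x[0]**2+x[1]**2).round(2),len(q),"z",np.median(q[:,2]))
print("well world",(s["position"]+R@np.r_[x[:2]/1000,0]).round(4))
E
python3 well2.py; python3 car2.py
```

```text
t 24.9 pos [0.5192 0.0108 0.172 ] yaw -9.59 zax [-2.4e-03  9.0e-04 -1.0e+00] F [-0.18  0.4  -1.89] M [-0.01  0.03 -0.01] w 0.0174
brass 1098 [ 86.7   0.6 121.6]
[ 251   69   63   61 2961]
well in tool [86.48  0.75] r 25.1 255 z 93.2338713159794
well world [ 0.6044 -0.0043  0.1717]
t 24.95 pos [0.5193 0.0111 0.1723] yaw -9.55 zax [-1.7e-03  6.0e-04 -1.0e+00] F [-1.03 -0.48 -1.54] M [ 0.02  0.01 -0.  ] w 0.0175
4656 z [-8.1 -7.  -5.8]
x -14.1 33.6 y -33.1 32.2
axis in tool (r=33) [ 0.38 -0.34] 31 0.5
flange plane [ 7.000e-03 -5.000e-03 -7.063e+00]
```

View pics/w_d.png

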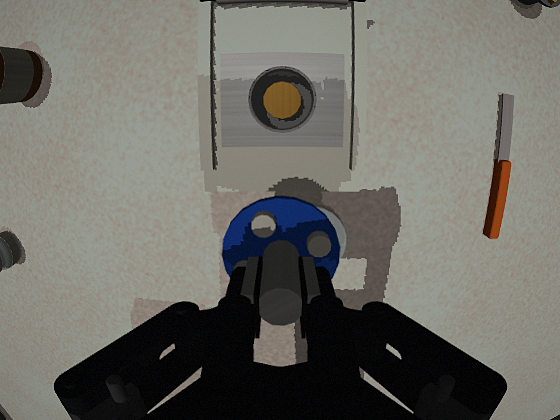

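Well in tool at (86.5, 0.75) mm, carrier axis at (0.4, -0.35), so shift by (86.1, 1.1) mm and start down.

play_rows --commands '[{"grip":1,"x":0.0215,"y":0.0011,"z":0,"rx":0,"ry":0,"rz":0},{"grip":1,"x":0.0215,"y":0,"z":0,"rx":0,"ry":0,"rz":0},{"grip":1,"x":0.0215,"y":0,"z":0,"rx":0,"ry":0,"rz":0},{"grip":1,"x":0.0216,"y":0,"z":0,"rx":0,"ry":0,"rz":0},{"grip":1,"x":0,"y":0,"z":0,"rx":0,"ry":0,"rz":0},{"grip":1,"x":0,"y":0,"z":0.02,"rx":0,"ry":0,"rz":0},{"grip":1,"x":0,"y":0,"z":0.02,"rx":0,"ry":0,"rz":0},{"grip":1,"x":0,"y":0,"z":0,"rx":0,"ry":0,"rz":0}]'

```text
time_s: 26.0
position: [0.603, -0.0042, 0.1319]
tool_rot: [[0.986, -0.166, -0.004], [-0.166, -0.986, 0.001], [-0.004, -0.0, -1.0]]
ft_force: [-0.3, -0.5, -0.4]
grip_width: 0.0174
```

```bash
python3 - <<'E'
from h import *
s=st(); im,P=cloud("wrist"); save(im,"w_e.png"); im,P=cloud("scene"); save(im,"s_e.png",(220,100,380,240),4)
E
```

```text
t 26.0 pos [ 0.603  -0.0042  0.1319] yaw -9.54 zax [-3.6e-03  8.0e-04 -1.0e+00] F [-0.26 -0.45 -0.4 ] M [-0.    0.04 -0.05] w 0.0174
```

View pics/w_e.png

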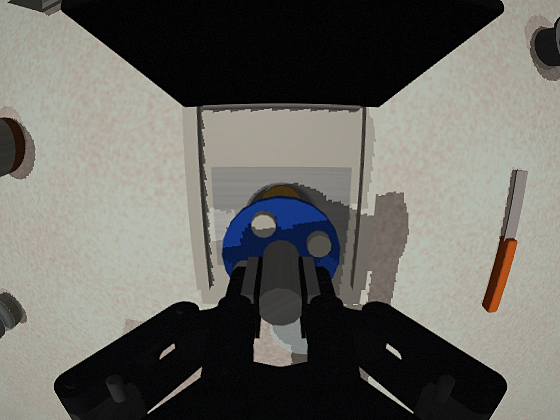

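View pics/s_e.png

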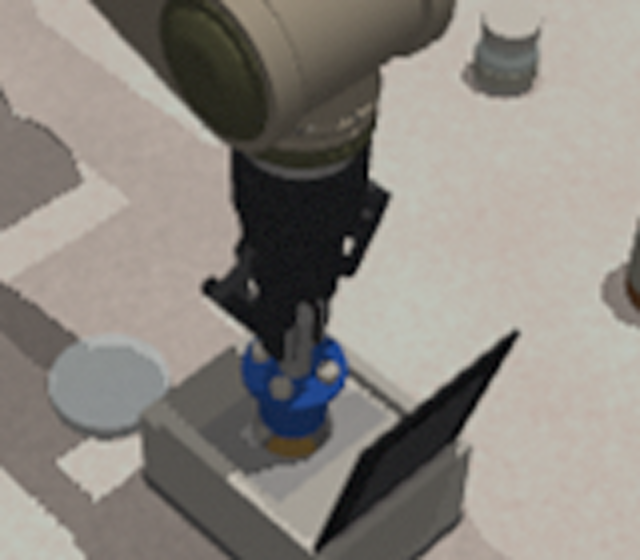

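play_rows --commands '[{"grip":1,"x":0.0007,"y":0,"z":0.004,"rx":0,"ry":0,"rz":0},{"grip":1,"x":0,"y":0,"z":0.004,"rx":0,"ry":0,"rz":0},{"grip":1,"x":0,"y":0,"z":0.004,"rx":0,"ry":0,"rz":0},{"grip":1,"x":0,"y":0,"z":0.004,"rx":0,"ry":0,"rz":0},{"grip":1,"x":0,"y":0,"z":0,"rx":0,"ry":0,"rz":0}]'

```text
time_s: 26.72
position: [0.605, -0.0051, 0.1167]
tool_rot: [[0.986, -0.166, -0.001], [-0.166, -0.986, 0.0], [-0.001, -0.0, -1.0]]
ft_force: [0.2, 0.8, -2.5]
grip_width: 0.0176
```

```bash
python3 -c "
from h import *
st()"
```

```text
t 26.73 pos [ 0.605  -0.0051  0.1167] yaw -9.58 zax [-7.e-04  1.e-04 -1.e+00] F [ 0.23  0.75 -2.54] M [ 0.04  0.   -0.01] w 0.0176
```

It's 6 mm into the mouth with no contact. Continue to just above the plunger.

play_rows --commands '[{"grip":1,"x":-0.0003,"y":0,"z":0.005,"rx":0,"ry":0,"rz":0},{"grip":1,"x":0,"y":0,"z":0.005,"rx":0,"ry":0,"rz":0},{"grip":1,"x":0,"y":0,"z":0.005,"rx":0,"ry":0,"rz":0},{"grip":1,"x":0,"y":0,"z":0.005,"rx":0,"ry":0,"rz":0},{"grip":1,"x":0,"y":0,"z":0,"rx":0,"ry":0,"rz":0},{"grip":1,"x":0,"y":0,"z":0,"rx":0,"ry":0,"rz":0}]'

```text
time_s: 27.48
position: [0.605, -0.0051, 0.0973]
tool_rot: [[0.986, -0.166, 0.0], [-0.166, -0.986, -0.0], [0.0, 0.0, -1.0]]
ft_force: [0.0, 0.2, -0.6]
grip_width: 0.0173
```

play_rows --commands '[{"grip":1,"x":0,"y":0,"z":0.003,"rx":0,"ry":0,"rz":0},{"grip":1,"x":0,"y":0,"z":0.003,"rx":0,"ry":0,"rz":0},{"grip":1,"x":0,"y":0,"z":0.003,"rx":0,"ry":0,"rz":0},{"grip":1,"x":0,"y":0,"z":0.003,"rx":0,"ry":0,"rz":0},{"grip":1,"x":0,"y":0,"z":0,"rx":0,"ry":0,"rz":0}]'

```text
time_s: 28.1
position: [0.6051, -0.0052, 0.0853]
tool_rot: [[0.986, -0.166, 0.001], [-0.166, -0.986, -0.0], [0.001, 0.0, -1.0]]
ft_force: [0.2, 0.3, 5.8]
grip_width: 0.0177
```

```bash
python3 -c "
from h import *
st()"
```

```text
t 28.1 pos [ 0.6051 -0.0052  0.0853] yaw -9.58 zax [ 7.e-04 -2.e-04 -1.e+00] F [0.22 0.3  5.8 ] M [ 0.03  0.03 -0.02] w 0.0177
```

Plunger contact is as predicted (travel about 8 mm). I'll ease down the last 7 mm in small steps.

play_rows --commands '[{"grip":1,"x":0,"y":0,"z":0.0015,"rx":0,"ry":0,"rz":0},{"grip":1,"x":0,"y":0,"z":0.0015,"rx":0,"ry":0,"rz":0},{"grip":1,"x":0,"y":0,"z":0.0015,"rx":0,"ry":0,"rz":0},{"grip":1,"x":0,"y":0,"z":0.001,"rx":0,"ry":0,"rz":0},{"grip":1,"x":0,"y":0,"z":0,"rx":0,"ry":0,"rz":0},{"grip":1,"x":0,"y":0,"z":0,"rx":0,"ry":0,"rz":0}]'

```text
time_s: 28.85
position: [0.6052, -0.0052, 0.0803]
tool_rot: [[0.986, -0.166, 0.001], [-0.166, -0.986, -0.0], [0.001, 0.0, -1.0]]
ft_force: [-0.7, -0.2, 7.2]
grip_width: 0.0174
```

play_rows --commands '[{"grip":1,"x":0,"y":0,"z":0.0007,"rx":0,"ry":0,"rz":0},{"grip":1,"x":0,"y":0,"z":0,"rx":0,"ry":0,"rz":0}]'

```text
time_s: 29.1
position: [0.6053, -0.0052, 0.0796]
tool_rot: [[0.986, -0.166, 0.001], [-0.166, -0.986, -0.0], [0.001, 0.0, -1.0]]
ft_force: [-0.9, -0.4, 7.7]
grip_width: 0.0176
```

play_rows --commands '[{"grip":1,"x":0,"y":0,"z":0.0007,"rx":0,"ry":0,"rz":0},{"grip":1,"x":0,"y":0,"z":0,"rx":0,"ry":0,"rz":0}]'

```text
time_s: 29.35
position: [0.6052, -0.0051, 0.079]
tool_rot: [[0.986, -0.166, 0.001], [-0.166, -0.986, -0.0], [0.001, 0.0, -1.0]]
ft_force: [-0.5, 0.3, 7.5]
grip_width: 0.0174
```

play_rows --commands '[{"grip":1,"x":0,"y":0,"z":0.0006,"rx":0,"ry":0,"rz":0},{"grip":1,"x":0,"y":0,"z":0,"rx":0,"ry":0,"rz":0}]'

```text
time_s: 29.6
position: [0.6053, -0.0052, 0.0786]
tool_rot: [[0.986, -0.166, 0.002], [-0.166, -0.986, -0.0], [0.002, 0.0, -1.0]]
ft_force: [-2.3, -0.1, 7.8]
grip_width: 0.0178
```

play_rows --commands '[{"grip":1,"x":0,"y":0,"z":0.0006,"rx":0,"ry":0,"rz":0},{"grip":1,"x":0,"y":0,"z":0,"rx":0,"ry":0,"rz":0}]'

```text
time_s: 29.85
position: [0.6053, -0.0052, 0.0785]
tool_rot: [[0.986, -0.166, 0.002], [-0.166, -0.986, -0.0], [0.002, 0.0, -1.0]]
ft_force: [-2.1, 0.4, 12.5]
grip_width: 0.0178
```

play_rows --commands '[{"grip":1,"x":0,"y":0,"z":0.0006,"rx":0,"ry":0,"rz":0},{"grip":1,"x":0,"y":0,"z":0,"rx":0,"ry":0,"rz":0}]'

```text
time_s: 30.1
position: [0.6054, -0.0053, 0.0785]
tool_rot: [[0.986, -0.166, 0.002], [-0.166, -0.986, -0.001], [0.003, 0.0, -1.0]]
ft_force: [-3.7, 0.7, 17.3]
grip_width: 0.0175
```

Hard stop at TCP z 0.0785, as predicted, and force now rises without motion. One more small push for margin, then verify.

play_rows --commands '[{"grip":1,"x":0,"y":0,"z":0.0008,"rx":0,"ry":0,"rz":0},{"grip":1,"x":0,"y":0,"z":0,"rx":0,"ry":0,"rz":0},{"grip":1,"x":0,"y":0,"z":0,"rx":0,"ry":0,"rz":0},{"grip":1,"x":0,"y":0,"z":0,"rx":0,"ry":0,"rz":0}]'

```text
time_s: 30.6
position: [0.6054, -0.0053, 0.0784]
tool_rot: [[0.986, -0.166, 0.003], [-0.166, -0.986, -0.001], [0.003, 0.0, -1.0]]
ft_force: [-6.5, -0.4, 21.0]
grip_width: 0.0175
```

```bash
python3 car2.py; python3 well.py z; python3 - <<'E'
from h import *
s=st(); im,P=cloud("wrist")
R=s["tool_rot"]; Q=(P-s["position"])@R*1000; hsv=cv2.cvtColor(im["color"],cv2.COLOR_BGR2HSV)
m=(abs(Q[...,0])<40)&(abs(Q[...,1])<40)&(hsv[...,0]>100)&(hsv[...,0]<130)&(hsv[...,1]>120); print("flange top z",np.percentile(P[m][:,2],[10,50,90]))
W=np.array([.6044,-.0043]); r=np.hypot(P[...,0]-W[0],P[...,1]-W[1]); k=(r>.036)&(r<.044)&(P[...,2]>.06)&(P[...,2]<.095)&~m; print("collar z",np.percentile(P[k][:,2],[10,50,90]))
E
```

```text
t 30.6 pos [ 0.6054 -0.0053  0.0784] yaw -9.58 zax [ 3.1e-03 -9.0e-04 -1.0e+00] F [-6.5  -0.43 21.04] M [0.2  1.11 0.04] w 0.0175
4652 z [-8.  -7.  -5.8]
x -15.8 33.3 y -33.1 32.1
axis in tool (r=33) [ 0.27 -0.44] 25 0.4
flange plane [ 1.200e-02 -2.000e-03 -7.141e+00]
t 30.65 pos [ 0.6054 -0.0053  0.0784] yaw -9.57 zax [ 3.1e-03 -9.0e-04 -1.0e+00] F [-6.91 -1.21 21.64] M [0.19 1.1  0.03] w 0.0174
TCP in reader mm [ 0.3  4.  78.4]
top cover n 758 x= [ 0.245 58.185] angle deg 103.7
top hole px 0 
scene cover n 562 x= [ 0.158 77.65 ] angle deg 99.0
scene hole px 0 
wrist cover n 40174 x= [ 0.245 56.874] angle deg 103.7
wrist hole px 0 
t 30.8 pos [ 0.6055 -0.0054  0.0784] yaw -9.57 zax [ 0.0032 -0.001  -1.    ] F [-7.92 -0.29 21.62] M [ 0.2   1.08 -0.  ] w 0.0179
flange top z [0.08472917 0.08574124 0.18799457]
collar z [0.07968299 0.0804691  0.08124665]
```

View pics/scene_z.png

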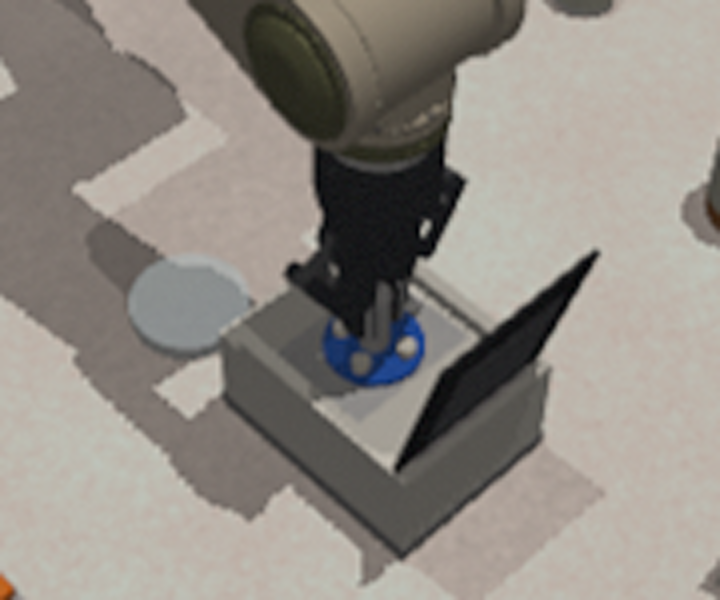

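View pics/wrist_z.png

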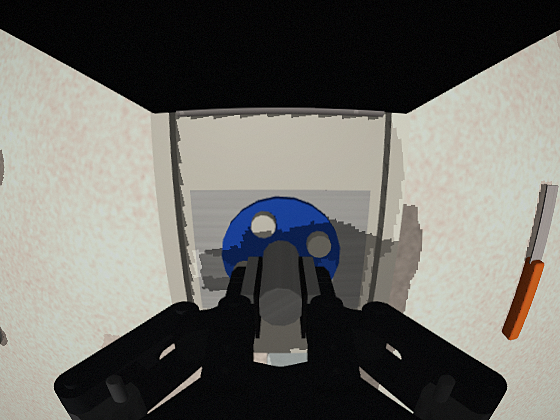

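The flange top is 5 mm above the collar, so it's seated. It's pressed with about 21 N, the cover is at 104° and the spatula lies flat. Handing in.

```bash
python3 - <<'E'
from h import *
print(order.close_job()); st()
E
```

```text
the job is handed in; nothing more can be done
None
the job is handed in; nothing more can be done
```

The job is handed in at about 31 s of the 72 s allowed, with the gripper still holding the blue carrier pressed home in the well. No verdict was reported.

- **Cover:** I worked the spatula's blade about 27 mm into the slit and swung the cover open. Two of the last camera fits read about 104°; the scene camera read 99°.
- **Spatula:** It lies flat on the bench, within a few millimetres of where it started.
- **Carrier:** It met the hard stop at the predicted height. The flange's top face reads about 5 mm above the collar's top, which matches the flange's thickness. The wrist force was about 21 N upward, of which the spring gives 10 N. A sideways force of about 7 N and a moment of about 1.1 N m were left in, with the carrier tilted under 1°.
- **Other things on the bench:** I did not touch any of them, but I did not re-measure their positions at the end.

**Checks that failed or disagreed:**
- **First grasp:** It closed on nothing. The fingertips really sit about 22 mm behind the reported TCP, not 14 mm ahead of it, so I measured this and corrected for it.
- **Fingertip touch:** On the second grasp the fingertips touched the bench lightly, at about 5 N.
- **Grip width:** It read about 2.5 mm less than the known widths of the handle and stem.
- **Cameras:** The top and wrist cameras differed by about 5 mm in y. I used the wrist camera, and the carrier went in without touching the sides.

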